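# Weigh a gear blank on the school lab's beam balance

## Task

Weigh the aluminium gear blank that already sits on the balance's pan: slide the 200 g and the 100 g slotted weights fully home on the stem of the weight carrier, lying flat, then nudge the brass poise along its bar until the beam comes to rest level, its red pointer on the green zero band. Work gently: set the weights down without dropping them or forcing the balance, push the poise lightly without clamping it, leave the blank on its pan and leave everything else on the bench alone.

Things in the scene. Friction and masses are not known exactly. Their poses are not given: they have to be found in the camera images.
- balance: Blue beam balance fixed to the bench, base 130 x 370 x 28 mm. Origin on the bench under the pivot. Its +y runs along the beam to the part pan (steel, 130 mm across, centre 115 mm out); its -y to the weight carrier (115 mm out) and the index plate (203 mm out, 78 mm high); -x is its front, where the poise bar lies 95 mm from the beam. Both pans stay level as they rise and fall.
- pivot (a point): The beam's knife edge, 78 mm above the bench. It is delicate: pushing, pressing or clamping the beam, poise, pans, stem or the weights on them must stay below 10 N. Meeting the carrier or stem at 50 mm/s already comes near that, so touch it at 25 mm/s or slower and let a weight go only when it rests.
- beam (a joint): Tilt of the beam, rad. 0 = level; positive = part pan down, weights too light; negative = weights too heavy; stops at +0.09 and -0.09 (pans then 10 mm above or below level). Between the stops each 0.01 rad shows 2 g, which is 2.3 mm of poise travel. It settles in about 1.5 s; a finger touching poise, beam or pans disturbs the reading.
- pointer_tip (a point): Tip of the red pointer at the weight end of the beam; it moves up and down with the beam.
- zero_mark (a point): Middle of the green zero band (8 mm tall, its edges are 0.02 rad either way) on the fixed white index plate just beyond the pointer; pointer tip at this height = level.
- stem_foot (a point): Weight carrier: steel plate 90 mm across, 4 mm thick. Point: on its upper face (105 mm up when level, up to 10 mm higher or lower) on the axis of the upright brass stem, 7 mm thick and 40 mm tall above the plate, with a round end. Pressed down, the carrier gives way at the weight still missing (about 3.5 N empty, 1.5 N under 200 g) until its stop 10 mm below level.
- weight200: 200 g slotted brass weight: disc 57 mm across, 11 mm thick, lying flat on a red sheet 4 mm thick. Origin: middle of its underside. A slot 9 mm wide opens through the rim at its +x and ends 3.7 mm beyond the middle towards -x. Home = the slot's end touching the stem, disc centre then on the stem's axis (within 1 mm). Best gripped across its y axis.
- weight100: 100 g slotted brass weight: flat disc 42 mm across, 11 mm thick, otherwise as the 200 g one, on the same sheet. The two may lie on the stem in either order, one on the other.
- weight50: 50 g slotted brass weight, 32 mm across, 10 mm thick, on the same sheet; not needed.
- poise (a joint): Travel of the brass poise along its bar, m: 0 = zero end, at the middle of the balance; 0.12 = far end, towards the weight carrier (the balance's -y). Each mm adds 0.83 g on the weight side (100 g at the far end). It stays where it is left and takes about 0.4 N to slide. With both weights home, level lies between 25 and 110 mm.
- poise_tab (a point): Middle of the top of the poise's black tab, the part to push: 12 mm along the bar, 20 mm across, 24 mm tall, on a brass slider 16 x 24 x 24 mm. The bar's upper face is 33 mm below this point: keep fingertips above it. The bar tilts with the beam (this point is 96 mm up when level, up to 11 mm higher or lower). Pushing at pivot height, 18 mm below it when level, tilts the beam least.
- gear_blank: Turned aluminium gear blank on the part pan: disc 80 mm across and 18 mm thick with a 36 mm hub, 34 mm tall in all; 324 to 390 g. Origin: middle of its underside.
- pan_top (a point): Middle of the upper face of the part pan.
- spare_blank: Small steel gear blank, 56 mm across, 26 mm tall, on the bench; leave alone.
- servo: Grey and black servo motor with a white horn, 58 x 24 x 39 mm; leave alone.
- screwdriver: Screwdriver lying on the bench; leave alone.
- bracket: Aluminium angle bracket, 50 x 30 x 42 mm; leave alone.
- phone: Black phone with a blue-grey screen, 145 x 72 x 9 mm, lying flat; leave alone.
There are look-alikes about, which are no part of the job. What is shaped like the weight200 but turquoise is not meant. What is shaped like the weight100 but black is not meant.

How it is judged:
By the outcome, as a careful person would: the job done as asked, in the order asked, and still so for the second after the job is handed in, with the robot touching nothing.
It also fails if it takes over 72 s, if anything falls off the work surface, if the arm or the gripper's body presses on something with over 40 N, if the wrist force passes 120 N, or if a joint passes its speed limit or range.

## Robot

A 6-joint arm with a two-finger parallel gripper is mounted at the origin on the work surface. World frame = base frame: x ahead of the robot, y to its left, z up, the work surface at z = 0. Lengths are in m, angles in rad, forces in N, time in s.
With the tool pointing down it reaches from about 0.3 to 0.875 m from the base axis. Payload 6.4 kg.
Tool frame: the origin (TCP) lies on the centre line of the jaws, within the pads' length; the fingertips stand 17 mm ahead of it and the grasp point (between the pads) lies 2 mm behind it; z points along the fingers, y is the direction in which the jaws open and shut (so a half turn about z gives the same grasp; the last joint's range is limited). The gripper opens to 85 mm and grips with 20 to 120 N. Pads are 22 mm wide; open, the fingers measure 114 mm over their backs; the gripper's body (76 mm by 85 mm) begins 54 mm behind the grasp point. The pads swing forward as they close: fully open they stand 13 mm farther back than shut.
Start: joints at [-1.393, 0.181, 1.607, -0, 1.354, -0.206], TCP at [0.215, -0.533, 0.248] pointing down, gripper open.
Joint ranges: [-2.99, 2.99], [-0.89, 2.07], [0.3, 2.58], [-1.14, 4.28], [0, 2.63], [-3.12, 3.12]. Speed limits (rad/s): [2.57, 2.57, 3.01, 3.14, 3.14, 3.14].

## Interface

Orientations are given as a rotation vector (axis times angle).
In Python, from station import observe, capture, camera_model, job_done, find_in, silhouettes, mark_of gives the robot as it stands.
- The arm moves only by the shell command python3 -m crank 'ROWS' [FORCE]. ROWS is JSON, a list that holds one entry, the list of rows, each a list of 7 numbers: the shift along the tool's x, y, z normalised to -1 to 1, where 1 is 50 cm, then the turn, a rotation vector about the tool's x, y, z normalised to -1 to 1, where 1 is 90 degrees, then the opening, from 0 (shut) to 1 (fully open). In form: [[[x, y, z, wx, wy, wz, hand], ...]]. A call has 1 to 12 rows; each row shifts and turns the pose as measured when the row begins, along the tool's axes as they then stand; what a row does not reach is not made up. A row lasts 1/8 s, in which the tool goes at most 62.5 mm and 10.7 degrees, less where a joint would pass 70% of its speed; a pose out of reach is approached as far as the arm can. A call with a number of a shift or a turn outside -1 to 1 is refused whole. A call with a gripper value outside its range is refused whole. The fingers move at their own pace and stop on an object; FORCE is the grip in N (left out, the last holds). Time passes only in rows, so rows that do not move let the fingers close. It gives the time, the measured TCP pose, the force and the opening at its end, in the units of the state.
- observe(): the state, without advancing time (a new reading comes with each control period).
- capture(name): name is "scene" or "top" or "wrist"; returns the picture (420x560x3 uint8, red, green, blue); there is no depth.
- camera_model(name): a dict with "fx", "fy", "cx", "cy" (pixels), "R" (3x3) and "t" (3): a world point X has camera coordinates R X + t; the wrist camera has in their place "tool_from_camera" (4x4, takes a point from camera to tool coordinates, whose origin is the TCP and whose axes are the flange's). Camera axes: x right, y down, z forward; pixel columns grow to the right and rows downward; lengths in m; the calibration is good to about 2 mm. The wrist camera is an equidistant fisheye: a pixel r from the principal point sees the ray r / f radians off the axis. A picture is of the moment at which its call begins: read the wrist's pose just before it. camera_model takes no time and is no camera call.
- job_done(): hands the job in, once; it reports no verdict.
Trained networks look in the newest picture that a camera, given by its name, has taken for a name from the list of things; names that differ only in an ending like _2 or _b are one class to them, and where a whole thing is asked for, a point or a joint stands for the part that bears it (a point fixed in the world has none). Each returns a list of dicts, best first, with "p" (0 to 1); they miss things now and then, are a little off and sometimes report something else, mostly with a low value. They report only what shows in the picture. A call takes as long as a camera call. They do not tell look-alikes from the thing itself.
- find_in(label, camera): "location" ([column, row] in pixels, amid what is visible of it).
- silhouettes(label, camera): "region" (420x560 bool, what is visible of it) and "location" ([column, row] in pixels, amid what is visible of it).
- mark_of(label, camera): "location" ([column, row] in pixels: a listed point, or the origin of a listed thing).
The state is a dict: "time_s": time; "joint_pos": joint angles; "dq": joint speeds; "tau": joint torques, N m; "position": TCP position; "tcp_rot": TCP orientation; "ft_force": force on the tool from outside, world axes, zero at the start; "ft_torque": the same for the moment, N m; "gripper_width": finger opening in m.
Only numpy, scipy, OpenCV 4.12 (cv2) and the standard library are available. Lean on these libraries where they do the work, as an engineer would, in place of code of your own. Each camera call takes 0.05 s, during which the arm holds its last target. There are 200 camera calls.

## Working session

There is one attempt and no reset: what is moved stays moved. The work goes in short steps, Python scripts to look and compute and a shell command to move; the robot and the scene stay as the last step left them, time stands still between calls to the robot, and variables do not carry over. Pictures are saved under pics/ and viewed, about 8 in all and at most 12, crops included, and the job is handed in when it is done.

```bash
mkdir -p pics; ls
cat > h.py <<'E'
import numpy as np, cv2
from station import *
from scipy.spatial.transform import Rotation as Ro
def ray(cam,px,st=None):
    m=camera_model(cam)
    u=np.array([(px[0]-m['cx'])/m['fx'],(px[1]-m['cy'])/m['fy']])
    if cam=='wrist':
        r=np.hypot(*u); d=np.array([*(u/r*np.sin(r)),np.cos(r)]) if r>1e-9 else np.array([0,0,1.])
        T=np.array(m['tool_from_camera']); st=st or observe()
        R=Ro.from_rotvec(st['tcp_rot']).as_matrix()
        return R@T[:3,3]+np.array(st['position']), R@T[:3,:3]@d
    R=np.array(m['R']);t=np.array(m['t'])
    return -R.T@t, R.T@np.array([*u,1.])
def at_z(cam,px,z,st=None):
    o,d=ray(cam,px,st); return o+d*(z-o[2])/d[2]
def save(n,im): cv2.imwrite('pics/'+n,im[:,:,::-1])
E
python3 - <<'E'
from h import *
a=capture('top');b=capture('scene')
save('a.png',np.vstack([a,b])[:, :] if 0 else cv2.resize(np.hstack([a,b]),(800,300)))
save('top.png',cv2.resize(a,(800,600)));
s=observe();print(s)
for c in('top','scene'):
    m=camera_model(c);R=np.array(m['R']);print(c,m['fx'],(-R.T@np.array(m['t'])).round(3),R[2].round(2))
for l,z in [('weight200',.004),('weight100',.004),('weight50',.004),('stem_foot',.115),('pan_top',.1),('poise_tab',.096),('pointer_tip',.078),('zero_mark',.078),('balance',0),('pivot',.078),('gear_blank',.1)]:
    for c in('top','scene'):
        r=mark_of(l,c)
        for q in r[:3]: print(l,c,round(q['p'],2),np.round(q['location']),at_z(c,q['location'],z).round(4))
E
```

```text
pics
{'time_s': 0.1, 'joint_pos': array([-1.39329090e+00,  1.81497973e-01,  1.60790150e+00,  5.96904386e-06,
        1.35380131e+00, -2.06295880e-01]), 'dq': array([ 6.71194212e-04, -1.35043194e-04, -2.23936364e-03, -5.10998653e-04,
       -7.80043481e-04, -1.86837988e-05]), 'tau': array([-2.95635646e-04, -4.45880342e+01, -3.52234447e+01, -3.62508990e-04,
        4.17286850e-03,  9.94440050e-07]), 'position': array([ 0.21524308, -0.53268802,  0.24745981]), 'tcp_rot': array([-3.08234605e+00, -5.98871612e-01, -4.54921312e-05]), 'ft_force': array([-0.35275782, -0.24940498,  0.46532905]), 'ft_torque': array([ 0.00878298, -0.01074017,  0.02363235]), 'gripper_width': 0.08497492423604196}
top 403.8585398525953 [ 0.36  -0.029  1.488] [ 0.11  0.   -0.99]
scene 489.8083951538695 [ 1.192 -0.895  0.951] [-0.48  0.63 -0.61]
weight200 top 0.69 [202. 199.] [0.5837 0.2819 0.004 ]
weight200 top 0.65 [352. 238.] [ 0.4447 -0.2742  0.004 ]
weight200 top 0.62 [417. 283.] [ 0.2828 -0.5079  0.004 ]
weight200 scene 0.82 [ 90. 297.] [ 0.2702 -0.5069  0.004 ]
weight200 scene 0.73 [137. 271.] [ 0.2934 -0.3714 
[... 982 characters left out ...]
.58 [239. 223.] [0.4871 0.1309 0.096 ]
poise_tab scene 0.59 [298. 183.] [0.4756 0.1261 0.096 ]
pointer_tip scene 0.73 [302. 233.] [ 0.6124 -0.0464  0.078 ]
zero_mark top 0.68 [292. 189.] [ 0.6131 -0.0527  0.078 ]
zero_mark scene 0.63 [300. 235.] [ 0.611  -0.0558  0.078 ]
balance top 0.67 [240. 202.] [0.574 0.141 0.   ]
balance scene 0.66 [326. 219.] [0.5809 0.1314 0.    ]
pivot top 0.74 [237. 197.] [0.5819 0.1431 0.078 ]
pivot scene 0.71 [328. 196.] [0.5753 0.1403 0.078 ]
pivot scene 0.25 [302. 230.] [ 0.6056 -0.0344  0.078 ]
gear_blank top 0.68 [200. 198.] [0.5745 0.2672 0.1   ]
gear_blank scene 0.72 [349. 173.] [0.5769 0.2603 0.1   ]
gear_blank scene 0.58 [343. 172.] [0.5565 0.2559 0.1   ]
```

View pics/top.png

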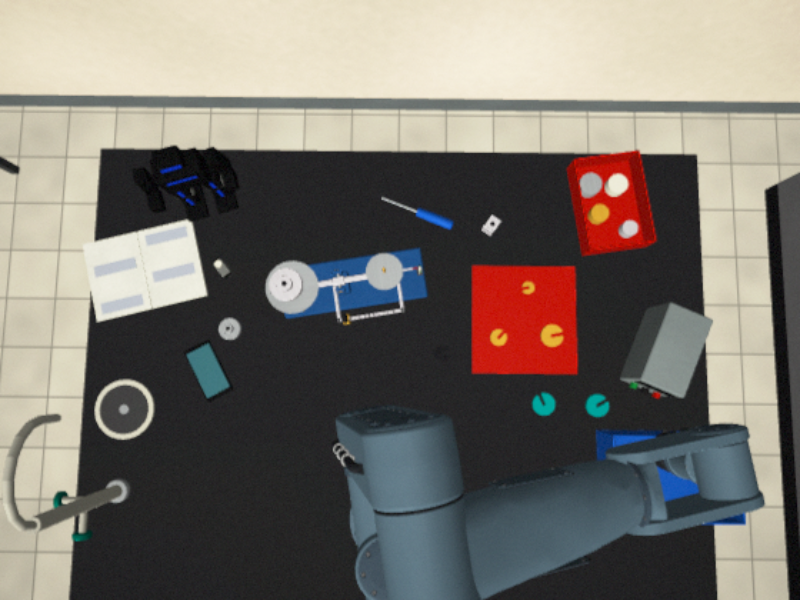

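View pics/a.png

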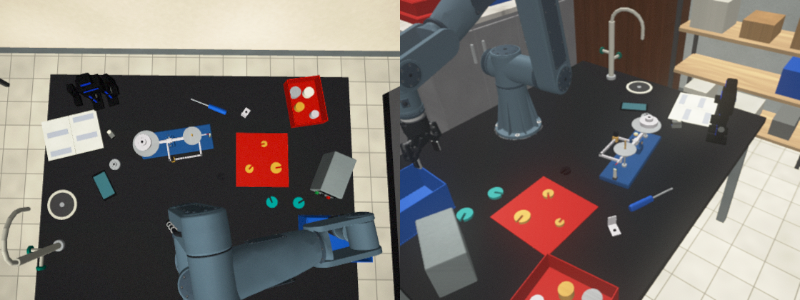

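The top view shows the red sheet with brass weights at about (552,335) (largest, 200 g), (499,337) (100 g) and (528,288) (50 g). The turquoise and black look-alikes lie off the sheet, and the balance is at (290–425, 250–318), turned by about 8°.

```bash
cat >> h.py <<'E'
def delta(p,yaw=None,st=None):
    """tool-frame shift (units of .5 m) and turn (units of 90deg) to reach TCP p, tool down, tool y axis at world angle yaw"""
    st=st or observe(); R=Ro.from_rotvec(st['tcp_rot']).as_matrix()
    d=R.T@(np.array(p)-st['position'])/.5
    w=None
    if yaw is not None:
        best=None
        for k in (0,np.pi):
            y=np.array([np.cos(yaw+k),np.sin(yaw+k),0]);z=np.array([0,0,-1.]);x=np.cross(y,z)
            v=Ro.from_matrix(R.T@np.column_stack([x,y,z])).as_rotvec()/(np.pi/2)
            if best is None or np.linalg.norm(v)<np.linalg.norm(best): best=v
        w=best.round(4)
    print('delta',d.round(4),w); return d,w
def brass(im):
    h=cv2.cvtColor(im,cv2.COLOR_RGB2HSV)
    m=((h[...,0]>14)&(h[...,0]<32)&(h[...,1]>100)&(h[...,2]>100)).astype(np.uint8)
    return m,cv2.connectedComponentsWithStats(m)
E
python3 - <<'E'
from h import *
for c in('top','scene'):
    m,(n,l,s,ce)=brass(capture(c))
    for i in range(1,n):
        if s[i,4]>12: print(c,s[i],ce[i].round(1),at_z(c,ce[i],.015).round(4))
print(camera_model('wrist'))
R=Ro.from_rotvec(observe()['tcp_rot']).as_matrix();print(R.round(3))
delta([.44,-.27,.2],np.pi/2)
E
```

```text
top [412 143  14  14 152] [418.5 149.5] [ 0.7776 -0.5244  0.015 ]
top [366 197   8   9  51] [369.6 201. ] [ 0.5815 -0.3394  0.015 ]
top [240 220   5   8  16] [242.6 224.2] [0.4914 0.1271 0.015 ]
top [378 227  16  16 174] [385.4 234.7] [ 0.4577 -0.3952  0.015 ]
top [343 231  12  11  91] [348.1 236.4] [ 0.4503 -0.2589  0.015 ]
scene [ 475   15   64   46 2068] [506.3  36.9] [0.5089 2.138  0.015 ]
scene [546  29  14  41 301] [554.7  54.6] [0.8025 2.002  0.015 ]
scene [297 190   9  10  48] [301.4 193.8] [0.4539 0.1766 0.015 ]
scene [200 265  15  13 133] [207.  270.3] [ 0.4531 -0.2635  0.015 ]
scene [160 294  23  19 320] [171.1 302.7] [ 0.4612 -0.4007  0.015 ]
scene [217 306  13  12 102] [222.8 311.6] [ 0.5852 -0.3444  0.015 ]
scene [221 394  23  26 489] [232.1 406.9] [ 0.7723 -0.5204  0.015 ]
{'fx': 325.19226210127806, 'fy': 325.19226210127806, 'cx': 274.7775216945536, 'cy': 209.78149719894043, 'tool_from_camera': array([[-5.77279947e-05, -9.58880524e-01, -2.83810036e-01,
         7.20285749e-02],
       [ 9.99999885e-01,  7.96436082e-05, -4.72487495e-04,
        -7.99886340e-05],
       [ 4.75662712e-04, -2.83810031e-01,  9.58880410e-01,
        -1.26499853e-01],
       [ 0.00000000e+00,  0.00000000e+00,  0.00000000e+00,
         1.00000000e+00]])}
[[ 0.927  0.374 -0.   ]
 [ 0.374 -0.927  0.   ]
 [-0.    -0.    -1.   ]]
delta [ 0.6138 -0.3198  0.0966] [-0.      0.      0.2443]
```

```bash
python3 -m crank '[[[0.118,-0.04,0,0,0,0,1],[0.118,-0.04,0,0,0,0,1],[0.118,-0.04,0,0,0,0,1],[0.118,-0.04,0,0,0,0,1],[0.118,-0.04,0,0,0,0,1],[0,0,0,0,0,-0.108,1],[0,0,0,0,0,-0.108,1],[0,0,0,0,0,-0.108,1],[0,0,0,0,0,-0.108,1],[0,0,0,0,0,-0.108,1],[0,0,0,0,0,-0.108,1],[0,0,0,0,0,-0.108,1]]]'
cat >> h.py <<'E'
def disc(mask,st,z):
    """mask contour -> rectified top-down view: centre & slot dir at plane z"""
    c=max(cv2.findContours(mask.astype(np.uint8),cv2.RETR_EXTERNAL,cv2.CHAIN_APPROX_NONE)[0],key=cv2.contourArea)[:,0]
    P=np.array([at_z('wrist',p,z,st)[:2] for p in c])
    (x,y),r=cv2.minEnclosingCircle((P*1000).astype(np.float32))
    ctr=np.array([x,y])/1000
    k=(np.linalg.norm(P-ctr,axis=1)<.5*r/1000)   # slot edge points
    s=(P[k].mean(0)-ctr) if k.any() else None
    # area centroid is shifted away from slot opening
    M=cv2.moments((P*1e4).astype(np.float32)); g=np.array([M['m10'],M['m01']])/M['m00']/1e4
    d=ctr-g
    print('centre',ctr.round(4),'diam mm',round(2*r,1),'slotdir deg(centroid)',np.degrees(np.arctan2(d[1],d[0])).round(1), len(c))
    return ctr,d
E
python3 - <<'E'
from h import *
st=observe();im=capture('wrist');save('w1.png',im)
print(st['time_s'],st['position'],st['tcp_rot'],st['ft_force'])
m,(n,l,s,ce)=brass(im)
for i in range(1,n):
    if s[i,4]>150: print(s[i],ce[i].round(1)); disc(l==i,st,.015)
E
```

```text
time_s: 2.8
position: [0.4569, -0.3261, 0.2488]
tcp_rot: [2.177, 2.261, -0.001]
ft_force: [-0.6, 0.4, 0.3]
gripper_width: 0.0855
2.8 [ 0.45694479 -0.32608126  0.24882571] [ 2.17653934e+00  2.26089758e+00 -6.54060022e-04] [-0.6291332   0.44547314  0.34368971]
[ 252  104   40   39 1016] [270.4 121.7]
centre [ 0.4512 -0.2618] diam mm 42.8 slotdir deg(centroid) -43.1 139
[365 181  27  28 541] [378.1 195.1]
centre [ 0.5797 -0.3379] diam mm 36.1 slotdir deg(centroid) 121.0 102
[ 250  215   48   47 1649] [273.1 237.5]
centre [ 0.4584 -0.3976] diam mm 60.7 slotdir deg(centroid) -71.3 177
```

View pics/w1.png

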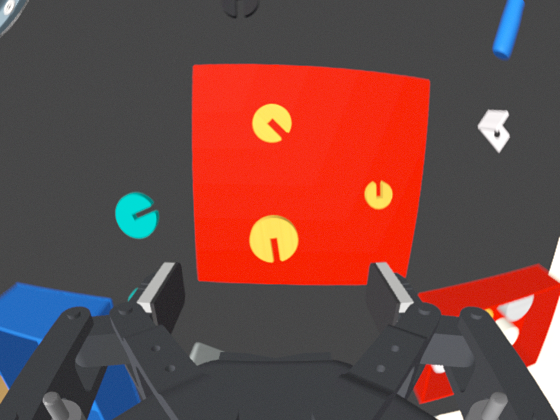

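```bash
cat >> h.py <<'E'
def slot(im,st,z,near):
    m,(n,l,s,ce)=brass(im); out=None
    i=min((i for i in range(1,n) if s[i,4]>300),key=lambda i:np.hypot(*(ce[i]-near)))
    c=max(cv2.findContours((l==i).astype(np.uint8),cv2.RETR_EXTERNAL,cv2.CHAIN_APPROX_NONE)[0],key=cv2.contourArea)
    hull=np.zeros(m.shape,np.uint8);cv2.fillConvexPoly(hull,cv2.convexHull(c),1)
    d=cv2.morphologyEx(hull&(l!=i).astype(np.uint8),cv2.MORPH_OPEN,np.ones((3,3)))
    n2,l2,s2,c2=cv2.connectedComponentsWithStats(d); j=1+np.argmax(s2[1:,4])
    P=np.array([at_z('wrist',p[::-1],z,st)[:2] for p in np.argwhere(l2==j)])
    u,w,vt=np.linalg.svd(P-P.mean(0),full_matrices=False); v=vt[0]
    H=np.array([at_z('wrist',p,z,st)[:2] for p in c[:,0]]).mean(0)
    if v@(P.mean(0)-H)<0: v=-v
    print('slot mid',P.mean(0).round(4),'dir deg',np.degrees(np.arctan2(v[1],v[0])).round(1),'sv ratio',(w[0]/w[1]).round(1),'n',len(P))
    return P.mean(0),v
E
python3 - <<'E'
from h import *
st=observe();im=cv2.imread('pics/w1.png')[:,:,::-1].copy()
slot(im,st,.015,(273,237));slot(im,st,.015,(270,122))
R=Ro.from_rotvec(st['tcp_rot']).as_matrix();print(R.round(3))
a=np.radians(-82)
delta([.4585,-.3995,.06],a+np.pi/2)
print(st['joint_pos'].round(2))
E
```

```text
slot mid [ 0.4613 -0.4111] dir deg -79.9 sv ratio 4.0 n 149
slot mid [ 0.4574 -0.2678] dir deg -42.8 sv ratio 2.8 n 158
[[-0.045  0.999  0.002]
 [ 0.999  0.045 -0.003]
 [-0.003  0.002 -1.   ]]
delta [-0.1458 -0.0043  0.3781] [ 0.0012  0.0018 -0.0603]
[-0.83  0.15  1.64 -0.    1.35 -0.88]
```

```bash
python3 -m crank '[[[0,0,0.1,0,0,-0.093,1],[0,0,0.1,0,0,0,1],[0,0,0.07,0,0,0,1],[0,0,0,0,0,0,1]]]'
python3 -c "
from h import *
delta([.4585,-.3995,.1],np.radians(11));delta([.4585,-.3995,.022],np.radians(11))"
```

```text
time_s: 3.35
position: [0.4585, -0.3278, 0.1124]
tcp_rot: [2.001, 2.412, -0.002]
ft_force: [0.5, 0.6, 0.5]
gripper_width: 0.0857
delta [-0.1408 -0.0265  0.0256] [ 0.0025  0.0044 -0.004 ]
delta [-0.1397 -0.0272  0.1816] [ 0.0025  0.0044 -0.004 ]
```

```bash
python3 -m crank '[[[-0.07,-0.0134,0.01,0,0,0,1],[-0.07,-0.0134,0.01,0.0025,0.0044,0,1],[0,0,0,0,0,0,1]]]'
python3 - <<'E'
from h import *
delta([.4585,-.3995,.022],np.radians(11))
E
```

```text
time_s: 3.72
position: [0.4605, -0.4027, 0.1081]
tcp_rot: [2.006, 2.41, -0.002]
ft_force: [-0.5, 0.7, 0.3]
gripper_width: 0.0853
delta [ 0.0079 -0.0033  0.1722] [ 0.0019  0.0033 -0.0062]
```

```bash
python3 -m crank '[[[0.006,-0.003,0.08,0,0,0,1],[0,0,0.06,0,0,0,1],[0,0,0.02,0,0,0,1],[0,0,0,0,0,0,1]]]' 30
python3 - <<'E'
from h import *
delta([.4585,-.3995,.022],np.radians(11))
E
```

```text
time_s: 4.22
position: [0.4624, -0.4023, 0.034]
tcp_rot: [2.004, 2.399, -0.004]
ft_force: [-1.0, 1.0, 0.2]
gripper_width: 0.0855
delta [ 0.0073 -0.0069  0.0239] [ 0.0052  0.0087 -0.0083]
```

```bash
python3 -m crank '[[[0.008,-0.007,0.012,0.005,0.009,-0.008,1],[0,0,0,0,0,0,1],[0,0,0.01,0,0,0,1],[0,0,0,0,0,0,1]]]' 30
python3 - <<'E'
from h import *
delta([.4585,-.3995,.022],np.radians(11)); st=observe();im=capture('wrist');save('w2.png',im); print(st['position'])
E
```

```text
time_s: 4.72
position: [0.4598, -0.4003, 0.0261]
tcp_rot: [1.995, 2.422, -0.001]
ft_force: [1.1, -0.4, -0.1]
gripper_width: 0.0855
delta [ 0.0021 -0.0023  0.0082] [0.0014 0.0021 0.0003]
[ 0.45980844 -0.40031319  0.02610119]
```

View pics/w2.png

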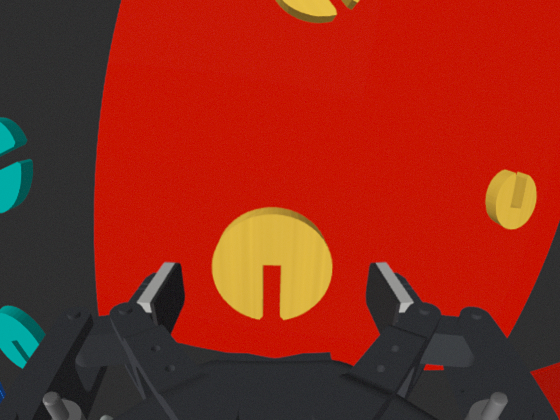

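```bash
python3 -m crank '[[[0.005,-0.002,0.008,0.001,0.002,0,1],[0,0,0,0,0,0,0.5],[0,0,0,0,0,0,0],[0,0,0,0,0,0,0],[0,0,0,0,0,0,0],[0,0,0,0,0,0,0]]]' 30
```

```text
time_s: 5.52
position: [0.4585, -0.3983, 0.0226]
tcp_rot: [1.997, 2.424, 0.0]
ft_force: [-0.1, 1.0, 0.8]
gripper_width: 0.0551
```

```bash
python3 -m crank '[[[0,0,-0.03,0,0,0,0],[0,0,-0.08,0,0,0,0],[0,0,-0.11,0,0,0,0],[0,0,-0.11,0,0,0,0],[0,0,-0.06,0,0,0,0],[0,0,0,0,0,0,0]]]'
python3 - <<'E'
from h import *
st=observe();im=capture('wrist');save('w3.png',im); print(st['position'],st['gripper_width'],st['ft_force'],st['joint_pos'].round(2))
# target above stem
for l,z in (('stem_foot',.115),('pan_top',.095),('pivot',.078)):
  for c in('top','scene'):
    capture(c)
    for q in mark_of(l,c)[:1]: print(l,c,q['location'],at_z(c,q['location'],z).round(4))
delta([.6,.05,.23],np.radians(11))
E
```

```text
time_s: 6.28
position: [0.4577, -0.3974, 0.226]
tcp_rot: [1.998, 2.424, 0.001]
ft_force: [0.4, -0.1, -2.2]
gripper_width: 0.0547
[ 0.4576999  -0.39743081  0.22599391] 0.05472574803132664 [ 0.4455328  -0.10027621 -2.19594204] [-0.91  0.27  1.55  0.    1.33 -1.1 ]
stem_foot top [267.6, 190.2] [0.6008 0.0327 0.115 ]
stem_foot scene [317.1, 208.7] [0.6094 0.03   0.115 ]
pan_top top [205.1, 196.7] [0.5793 0.2513 0.095 ]
pan_top scene [342.1, 173.7] [0.5576 0.2505 0.095 ]
pivot top [237.6, 197.3] [0.5809 0.1399 0.078 ]
pivot scene [333.1, 194.0] [0.5818 0.1611 0.078 ]
delta [ 0.8211  0.452  -0.012 ] [-0.0017 -0.0042  0.0002]
```

View pics/w3.png

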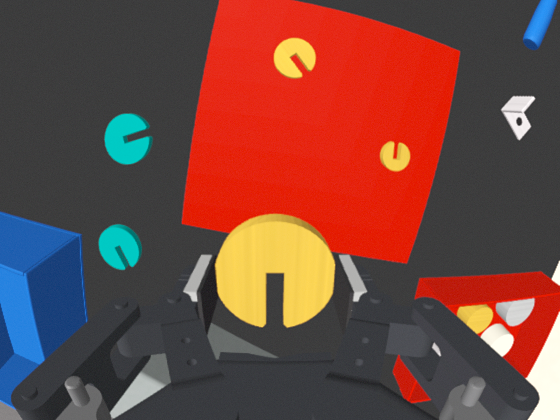

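The 200 g weight is held flat, with its slot vertical in the picture (slot end at (275,273)). Next I go beside the stem with it.

```bash
python3 -m crank '[[[0.05,0.035,0,0,0,0,0],[0.0914,0.0634,0,0,0,0,0],[0.0914,0.0634,0,0,0,0,0],[0.0914,0.0634,0,0,0,0,0],[0.0914,0.0634,0,0,0,0,0],[0.0914,0.0634,0,0,0,0,0],[0.0914,0.0634,0,0,0,0,0],[0.04,0.028,0,0,0,0,0],[0,0,0,0,0,0,0],[0,0,0,0,0,0,0]]]'
python3 - <<'E'
from h import *
st=observe();im=capture('wrist');save('w4.png',im); print(st['position'],st['joint_pos'].round(2))
print(delta(st['position'],np.radians(11)))
for l in('stem_foot','pan_top','pivot','poise_tab'):
    for q in mark_of(l,'wrist')[:2]: print(l,round(q['p'],2),np.round(q['location'],1),at_z('wrist',q['location'],{'stem_foot':.115,'poise_tab':.096}.get(l,.078),st).round(4))
E
```

```text
time_s: 8.18
position: [0.6189, -0.0315, 0.224]
tcp_rot: [-1.999, -2.42, -0.004]
ft_force: [-0.7, 0.4, -2.1]
gripper_width: 0.0548
[ 0.61885837 -0.03154566  0.22398433] [-0.24  0.3   1.51  0.    1.33 -0.43]
delta [0.0003 0.0002 0.    ] [ 0.0002 -0.0023 -0.0018]
(array([3.10834023e-04, 1.51703841e-04, 3.99907315e-05]), array([ 0.0002, -0.0023, -0.0018]))
stem_foot 0.71 [268.9 130.5] [0.6028 0.0289 0.115 ]
poise_tab 0.62 [274.7 268.2] [ 0.6291 -0.0862  0.096 ]
```

View pics/w4.png

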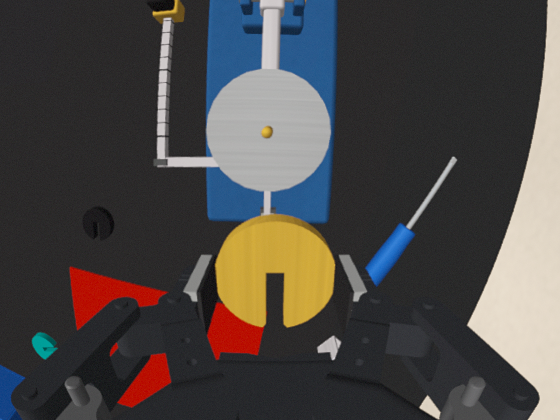

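```bash
cat >> h.py <<'E'
def tool(px,z,st):
    p=at_z('wrist',px,z,st);R=Ro.from_rotvec(st['tcp_rot']).as_matrix();return R.T@(p-st['position'])*1000,p
E
python3 - <<'E'
from h import *
st=observe();im=cv2.imread('pics/w4.png')[:,:,::-1].copy()
m,(n,l,s,ce)=brass(im)
for i in range(1,n):
    if s[i,4]>30: print(s[i],ce[i].round(1))
zt=st['position'][2]-.0076
g=im[...,0].astype(int)
for r in(276,285,300,315):
    row=g[r,255:300]; k=np.where(row<110)[0]+255; k=k[(k>260)&(k<292)]
    print(r,k.min(),k.max(),tool(((k.min()+k.max())/2,r),zt,st)[0].round(1), tool((k.min(),r),zt,st)[0].round(1)[1],tool((k.max(),r),zt,st)[0].round(1)[1])
col=g[240:330,275]; print('slot end row',240+np.where(col<110)[0].min(), tool((275,240+np.where(col<110)[0].min()),zt,st)[0].round(1))
i=[i for i in range(1,n) if abs(ce[i]-[266,132]).max()<6][0]
print('stem top',tool(ce[i],.155,st))
print('plate c',tool((268.5,129.5),.115,st))
E
```

```text
[152   0  32  23 363] [171.   12.8]
[261 126  12  12 100] [266.6 131.6]
[ 215  214  120  114 9939] [274.8 268.7]
276 266 283 [ 0.6 -0.4  7.6] -4.4 3.5
285 266 283 [-4.2 -0.4  7.6] -4.4 3.6
300 266 282 [-12.6  -0.7   7.6] -4.5 3.2
315 267 282 [-21.6  -0.5   7.5] -4.2 3.3
slot end row 273 [ 2.2 -0.2  7.6]
stem top (array([63.12580714, -5.1355038 , 69.37268903]), array([0.60198911, 0.02909489, 0.155     ]))
plate c (array([ 62.72972843,  -4.73450904, 109.37173356]), array([0.60245075, 0.02892718, 0.115     ]))
```

```bash
python3 -m crank '[[[0.05,-0.004,0,0,0,0,0],[0.06,-0.005,0.02,0,-0.002,-0.002,0],[0.03,0,0.02,0,0,0,0],[0,0,0.02,0,0,0,0],[0,0,0.02,0,0,0,0],[0,0,0,0,0,0,0],[0,0,0,0,0,0,0]]]'
python3 - <<'E'
from h import *
st=observe();im=capture('wrist');save('w5.png',im[180:360,180:370]);save('w5f.png',im); print(st['position'])
delta([*(np.array([.6020,.0291])),.18],np.radians(11))
E
python3 -c "
import cv2;a=cv2.imread('pics/w5.png');cv2.imwrite('pics/w5b.png',cv2.resize(a,None,fx=3,fy=3))"
```

```text
time_s: 9.3
position: [0.6006, 0.0363, 0.1825]
tcp_rot: [2.004, 2.419, 0.001]
ft_force: [-0.2, -0.4, -1.8]
gripper_width: 0.055
[0.60060126 0.0363133  0.18254141]
delta [-0.0146  0.0003  0.005 ] [ 0.0005 -0.     -0.0031]
```

View pics/w5b.png

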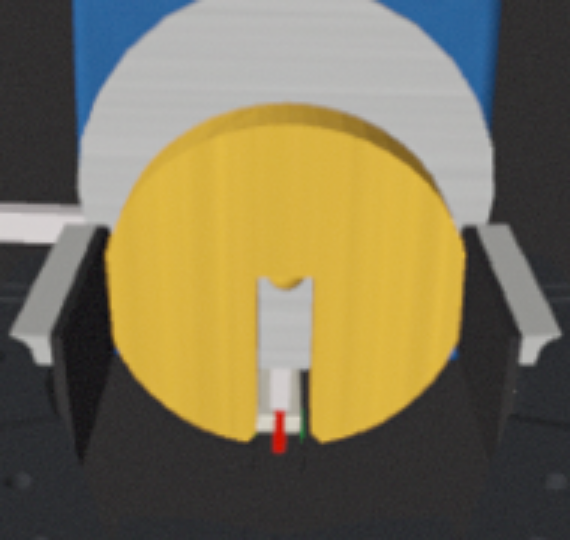

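```bash
python3 -m crank '[[[0,0.0006,0.006,0,0,0,0],[0,0,0.006,0,0,0,0],[0,0,0.006,0,0,0,0],[0,0,0.006,0,0,0,0],[0,0,0.006,0,0,0,0],[0,0,0.006,0,0,0,0],[0,0,0.006,0,0,0,0],[0,0,0.006,0,0,0,0]]]'
python3 - <<'E'
from h import *
delta([.6020+.0006,.0291,.1356],np.radians(11))
E
```

```text
time_s: 10.35
position: [0.6016, 0.0358, 0.1578]
tcp_rot: [2.004, 2.417, 0.002]
ft_force: [0.5, 0.2, -2.1]
gripper_width: 0.0549
delta [-0.0134 -0.0005  0.0444] [ 0.0015  0.0003 -0.0036]
```

```bash
python3 -m crank '[[[0,0,0.006,0,0,0,0],[0,0,0.006,0,0,0,0],[0,0,0.006,0,0,0,0],[0,0,0.006,0,0,0,0],[0,0,0.006,0,0,0,0],[0,0,0.006,0,0,0,0]]]'
python3 - <<'E'
from h import *
delta([.6020+.0006,.0291,.1356],np.radians(11))
st=observe();im=capture('wrist');save('w6.png',cv2.resize(im[180:360,180:370],None,fx=3,fy=3))
E
```

```text
time_s: 11.1
position: [0.6016, 0.0358, 0.1385]
tcp_rot: [2.004, 2.417, 0.002]
ft_force: [0.1, -0.1, -1.9]
gripper_width: 0.0551
delta [-0.0135 -0.0006  0.0058] [ 0.0015  0.0003 -0.0035]
```

View pics/w6.png

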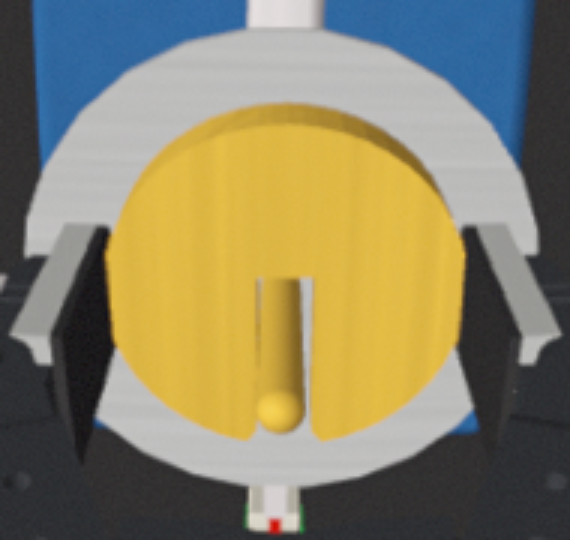

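```bash
python3 -m crank '[[[0,-0.0016,0,0,0,0,0],[-0.004,0,0,0,0,0,0],[-0.004,0,0,0,0,0,0],[-0.001,0,0,0,0,0,0],[0,0,0,0,0,0,0]]]'
python3 - <<'E'
from h import *
delta([.6020+.0006,.0291,.1356],np.radians(11)); print(observe()['ft_force'])
E
```

```text
time_s: 11.78
position: [0.6016, 0.0307, 0.1383]
tcp_rot: [2.004, 2.417, 0.002]
ft_force: [-0.1, 0.4, -1.4]
gripper_width: 0.0547
delta [-0.0036  0.0013  0.0054] [ 0.0014  0.0003 -0.0036]
[-0.1356731   0.39616724 -1.35926513]
```

```bash
python3 -m crank '[[[-0.001,0,0,0,0,0,0],[-0.001,0,0,0,0,0,0],[0,0,0,0,0,0,0]]]'
python3 - <<'E'
from h import *
delta([.6020+.0006,.0291,.1356],np.radians(11)); st=observe();im=capture('wrist');save('w7.png',im)
for l in('pointer_tip','stem_foot'):
    for q in mark_of(l,'wrist')[:1]:print(l,q)
g=im[...,0].astype(int);print(im[255:300:2,275].tolist()[:23])
E
```

```text
time_s: 12.15
position: [0.6018, 0.0297, 0.1384]
tcp_rot: [2.004, 2.417, 0.002]
ft_force: [-0.5, -0.3, -1.5]
gripper_width: 0.0549
delta [-0.0015  0.0012  0.0055] [ 0.0015  0.0003 -0.0036]
pointer_tip {'location': [272.7, 363.4], 'p': 0.81}
stem_foot {'location': [274.0, 264.5], 'p': 0.81}
[[222, 184, 66], [222, 184, 67], [222, 183, 66], [222, 183, 68], [222, 183, 66], [223, 184, 67], [222, 184, 65], [221, 184, 68], [222, 184, 68], [193, 157, 57], [186, 150, 55], [187, 150, 56], [187, 150, 54], [188, 150, 54], [187, 151, 52], [188, 152, 58], [188, 151, 57], [188, 151, 57], [188, 150, 53], [189, 151, 56], [188, 151, 57], [188, 150, 58], [211, 173, 64]]
```

```bash
python3 -m crank '[[[-0.001,0,0,0,0,0,0],[0,0,0,0,0,0,0]]]'; python3 -m crank '[[[-0.001,0,0,0,0,0,0],[0,0,0,0,0,0,0]]]'
```

```text
time_s: 12.55
position: [0.6019, 0.0295, 0.1383]
tcp_rot: [2.004, 2.417, 0.003]
ft_force: [0.5, 0.6, -1.2]
gripper_width: 0.0548
time_s: 12.8
position: [0.6019, 0.0295, 0.1383]
tcp_rot: [2.004, 2.418, 0.003]
ft_force: [0.2, 0.7, -1.5]
gripper_width: 0.0549
```

Run:
```python
from h import *
im=capture('wrist');save('w8.png',cv2.resize(im[180:360,180:370],None,fx=3,fy=3));delta([.6026,.0291,.1336],np.radians(11))
```

```text
delta [-0.0009  0.0013  0.0094] [ 0.0014 -0.0004 -0.0035]
```

View pics/w8.png

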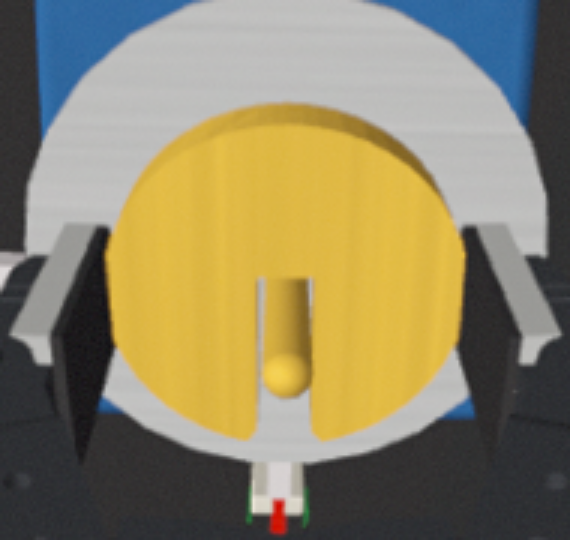

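```bash
python3 -m crank '[[[0,0,0.004,0,0,0,0],[0,0,0.002,0,0,0,0],[0,0,0,0,0,0,0]]]'; python3 -m crank '[[[0,0,0.002,0,0,0,0],[0,0,0,0,0,0,0]]]'; python3 -m crank '[[[0,0,0.002,0,0,0,0],[0,0,0,0,0,0,0]]]'
```

```text
time_s: 13.22
position: [0.602, 0.0295, 0.1352]
tcp_rot: [2.004, 2.418, 0.004]
ft_force: [0.8, 1.2, -1.3]
gripper_width: 0.0548
time_s: 13.48
position: [0.602, 0.0294, 0.1341]
tcp_rot: [2.004, 2.418, 0.004]
ft_force: [-0.1, 1.3, -1.8]
gripper_width: 0.0552
time_s: 13.72
position: [0.6021, 0.0294, 0.1336]
tcp_rot: [2.004, 2.418, 0.004]
ft_force: [-1.3, 1.3, 2.3]
gripper_width: 0.0549
```

```bash
python3 -m crank '[[[0,0,0,0,0,0,0.72],[0,0,0,0,0,0,0.8],[0,0,0,0,0,0,0.8],[0,0,0,0,0,0,0.8]]]'
python3 - <<'E'
from h import *
st=observe();im=capture('wrist');save('w9.png',im);z=.126
m,(n,l,s,ce)=brass(im)
for i in range(1,n):
    if s[i,4]>300: print(s[i],ce[i].round(1)); print(tool(ce[i],z,st)[0].round(1))
for r in(285,300,315):
    g=im[r,250:305,0].astype(int); print(r,g.tolist())
E
```

```text
time_s: 14.22
position: [0.6029, 0.0286, 0.1342]
tcp_rot: [2.003, 2.416, 0.004]
ft_force: [0.4, 0.3, -0.5]
gripper_width: 0.0683
[105  42  47  32 738] [134.4  60.5]
[ 99.7 -60.7   7.8]
[  213   212   122   113 10501] [273.4 268.1]
[ 4.5 -1.   8.2]
[106 388  27  26 454] [119.2 401.8]
[-105.4 -107.5    7.8]
285 [223, 226, 228, 227, 225, 224, 223, 225, 225, 225, 225, 225, 222, 211, 185, 191, 212, 217, 215, 212, 207, 203, 197, 190, 181, 172, 162, 149, 136, 131, 130, 159, 193, 216, 224, 224, 225, 225, 227, 226, 227, 226, 226, 224, 222, 221, 223, 225, 225, 227, 228, 228, 226, 227, 228]
300 [222, 224, 225, 227, 225, 223, 221, 223, 224, 225, 224, 223, 222, 214, 193, 200, 215, 215, 213, 211, 207, 202, 196, 190, 184, 175, 164, 154, 138, 135, 130, 130, 182, 222, 225, 225, 225, 226, 226, 227, 225, 225, 225, 222, 221, 222, 225, 226, 226, 227, 227, 226, 227, 228, 230]
315 [222, 222, 224, 225, 225, 221, 222, 223, 223, 225, 225, 223, 222, 215, 200, 195, 195, 195, 196, 200, 202, 205, 201, 198, 191, 181, 170, 166, 177, 188, 193, 195, 205, 223, 223, 225, 225, 226, 226, 225, 225, 225, 223, 221, 222, 224, 225, 225, 227, 226, 226, 227, 228, 228, 229]
```

```bash
python3 -m crank '[[[0,0,-0.006,0,0,0,0.8],[0,0,-0.01,0,0,0,0.8],[0,0,-0.03,0,0,0,0.8],[0,0,-0.06,0,0,0,0.8],[0,0,-0.06,0,0,0,1],[0,0,0,0,0,0,1]]]'
python3 - <<'E'
from h import *
im=capture('wrist');save('w10.png',im)
for q in mark_of('weight200','wrist')[:2]:print(q['p'],q['location'])
E
python3 -m crank '[[[-0.05,-0.04,0,0,0,0,1],[-0.085,-0.068,0,0,0,0,1],[-0.085,-0.068,0,0,0,0,1],[-0.085,-0.068,0,0,0,0,1],[-0.085,-0.068,0,0,0,0,1],[-0.085,-0.068,0,0,0,0,1],[-0.035,-0.028,0,0,0,-0.05,1],[0,0,0,0,0,-0.1,1],[0,0,0,0,0,-0.1,1],[0,0,0,0,0,-0.1,1],[0,0,0,0,0,-0.05,1],[0,0,0,0,0,0,1]]]'
python3 - <<'E'
from h import *
st=observe();im=capture('wrist');save('w11.png',im)
m,(n,l,s,ce)=brass(im)
for i in range(1,n):
    if s[i,4]>300 : print(s[i],ce[i].round(1)); disc(l==i,st,.015);slot(im,st,.015,ce[i])
delta([.4512,-.2618,.1],np.radians(47))
E
```

```text
time_s: 15.02
position: [0.6032, 0.0286, 0.2235]
tcp_rot: [2.001, 2.414, 0.006]
ft_force: [0.6, -0.3, 0.2]
gripper_width: 0.0854
0.77 [274.7, 214.4]
0.6 [108.1, 267.9]
time_s: 16.62
position: [0.4349, -0.2634, 0.2034]
tcp_rot: [-1.123, -2.907, -0.012]
ft_force: [0.0, 0.9, -0.1]
gripper_width: 0.0853
[ 267  183   42   43 1249] [287.3 203.1]
centre [ 0.4511 -0.2612] diam mm 44.4 slotdir deg(centroid) -33.6 160
slot mid [ 0.4581 -0.2677] dir deg -42.4 sv ratio 3.0 n 179
[297 312  28  27 544] [310.1 325.3]
centre [ 0.5784 -0.3379] diam mm 38.9 slotdir deg(centroid) 125.5 95
slot mid [ 0.5749 -0.3233] dir deg 144.3 sv ratio 1.7 n 12
delta [-0.0275  0.0247  0.2061] [-0.0012 -0.0167  0.008 ]
```

View pics/w10.png

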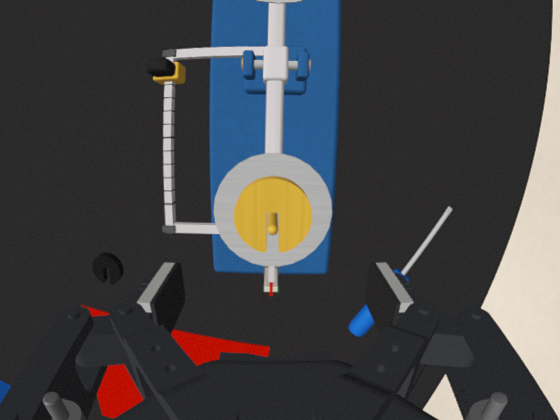

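```bash
python3 -m crank '[[[-0.0275,0.0247,0.06,-0.001,-0.017,0.004,1],[0,0,0.08,0,0,0,1],[0,0,0.05,0,0,0,1],[0,0,0,0,0,0,1]]]'
python3 - <<'E'
from h import *
st=observe();im=capture('wrist')
slot(im,st,.015,(275,260))
delta([.4512,-.2620,.0245],np.radians(47.5))
E
```

```text
time_s: 17.18
position: [0.453, -0.2626, 0.1047]
tcp_rot: [1.153, 2.922, -0.001]
ft_force: [-0.4, 0.6, 1.0]
gripper_width: 0.0851
slot mid [ 0.4579 -0.2677] dir deg -43.6 sv ratio 2.8 n 387
delta [ 0.0056 -0.0015  0.1627] [-0.0001  0.0016 -0.006 ]
```

```bash
python3 -m crank '[[[0.007,-0.0015,0.07,0,0.0016,0,1],[0,0,0.05,0,0,0,1],[0,0,0.025,0,0,0,1],[0,0,0.006,0,0,0,1],[0,0,0,0,0,0,1]]]'
python3 - <<'E'
from h import *
delta([.4512,-.2620,.0245],np.radians(47)); im=capture('wrist');save('w12.png',im)
m,(n,l,s,ce)=brass(im)
for i in range(1,n):
    if s[i,4]>900: print(s[i],ce[i].round(1))
E
```

```text
time_s: 17.85
position: [0.4552, -0.2656, 0.0356]
tcp_rot: [1.152, 2.911, -0.007]
ft_force: [0.0, -0.0, 0.7]
gripper_width: 0.0856
delta [ 0.0109 -0.0002  0.022 ] [-0.0001  0.0076 -0.0019]
[ 233  209   86   83 4883] [275.4 248.2]
```

```bash
python3 -m crank '[[[0.012,0,0.012,0,0.008,-0.002,1],[0,0,0,0,0,0,0.8],[0,0,0.009,0,0,0,0.7],[0,0,0,0,0,0,0.65]]]'
python3 - <<'E'
from h import *
delta([.4512,-.2620,.0245],np.radians(47)); st=observe();im=capture('wrist')
m,(n,l,s,ce)=brass(im)
for i in range(1,n):
    if s[i,4]>900: print(s[i],ce[i].round(1),tool(ce[i],.015,st)[0].round(1))
E
```

```text
time_s: 18.4
position: [0.4514, -0.262, 0.026]
tcp_rot: [1.15, 2.922, -0.001]
ft_force: [-1.7, -0.7, -0.1]
gripper_width: 0.0555
delta [ 0.0003 -0.0003  0.003 ] [-0.0001  0.001   0.0003]
[ 232  226   88   85 5257] [275.4 265.8] [ 4.4  0.1 11. ]
```

```bash
python3 -m crank '[[[0.002,0,0.003,0,0.001,0,0.6],[0,0,0,0,0,0,0.4],[0,0,0,0,0,0,0],[0,0,0,0,0,0,0],[0,0,0,0,0,0,0]]]' 30
python3 -m crank '[[[0,0,-0.03,0,0,0,0],[0,0,-0.08,0,0,0,0],[0,0,-0.11,0,0,0,0],[0,0,-0.11,0,0,0,0],[0,0,-0.06,0,0,0,0],[0,0,0,0,0,0,0]]]'
python3 - <<'E'
from h import *
delta([.615,-.04,.23],np.radians(11))
im=capture('wrist');save('w13.png',im)
E
```

```text
time_s: 19.08
position: [0.451, -0.2616, 0.0249]
tcp_rot: [1.151, 2.923, -0.001]
ft_force: [-0.7, 0.2, -0.0]
gripper_width: 0.0401
time_s: 19.82
position: [0.4505, -0.2611, 0.23]
tcp_rot: [1.15, 2.921, -0.002]
ft_force: [-0.1, -0.4, -1.9]
gripper_width: 0.0398
delta [ 6.080e-02  5.477e-01 -2.000e-04] [3.000e-04 1.400e-03 4.002e-01]
```

View pics/w13.png

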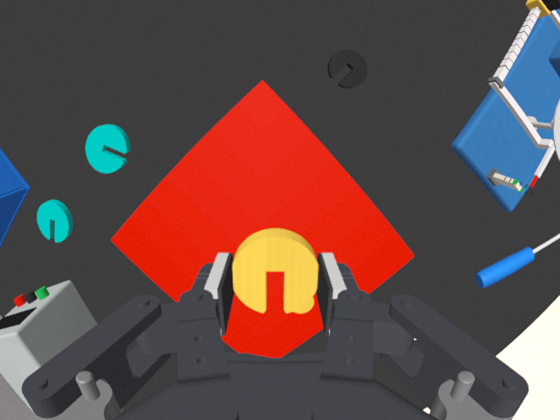

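The 100 g weight is held, with its slot end near (275,272); the bump at (300,305) is the 50 g weight behind it. That makes 11 views, so I work by code from here and keep the last one.

```bash
python3 -m crank '[[[0.006,0.05,0,0,0,0,0],[0.012,0.109,0,0,0,0,0],[0.012,0.109,0,0,0,0,0],[0.012,0.109,0,0,0,0,0],[0.012,0.109,0,0,0,0,0],[0.006,0.05,0,0,0,0.05,0],[0,0,0,0,0,0.1,0],[0,0,0,0,0,0.1,0],[0,0,0,0,0,0.1,0],[0,0,0,0,0,0.05,0],[0,0,0,0,0,0,0],[0,0,0,0,0,0,0]]]'
python3 - <<'E'
from h import *
st=observe();im=capture('wrist');save('w14.png',im);delta([.615,-.035,.225],np.radians(11))
m,(n,l,s,ce)=brass(im)
for i in range(1,n):
    if s[i,4]>30: print(s[i],ce[i].round(1))
for q in mark_of('stem_foot','wrist')[:2]: print(q,tool(q['location'],.115,st)[0].round(1))
E
```

```text
time_s: 21.38
position: [0.6023, -0.0323, 0.1995]
tcp_rot: [-1.995, -2.374, 0.025]
ft_force: [0.3, -0.4, -0.9]
gripper_width: 0.0397
delta [-0.0086  0.0222 -0.0521] [-0.0246 -0.0133 -0.0124]
[165   0  35  22 427] [184.8  11.3]
[ 251   93   92   90 5966] [296.5 135.4]
[ 232  229   87   85 5350] [274.6 268.9]
{'location': [297.9, 139.7], 'p': 0.61} [57.1 14.7 85.2]
```

```bash
python3 -m crank '[[[-0.008,0.022,-0.052,-0.025,-0.013,-0.012,0],[0,0,0,0,0,0,0],[0,0,0,0,0,0,0]]]'
cat > m.py <<'E'
from h import *
import sys
st=observe();im=capture('wrist');save('m_%.2f.png'%st['time_s'],im);delta(st['position'],np.radians(11))
zt=st['position'][2]-.0246+.0145   # top of held disc: TCP .0246 <-> disc top .015
zt=st['position'][2]-.0096
g=im[...,0].astype(int)
for r in(280,290,300):
    k=np.where(g[r,255:300]<150)[0]+255
    if len(k): print(r,k.min(),k.max(),tool(((k.min()+k.max())/2,r),zt,st)[0].round(1))
col=im[240:330,275].astype(int); print('slot end',tool((275,240+np.where(col[:,0]<190)[0].min()),zt,st)[0].round(1))
# stem by template: bright spherical tip inside stem area
h=cv2.cvtColor(im,cv2.COLOR_RGB2HSV)
print(st['position'],st['ft_force'])
E
python3 - <<'E'
exec(open('m.py').read())
m,(n,l,s,ce)=brass(im)
for i in range(1,n):
    if s[i,4]>30: print(s[i],ce[i].round(1))
x,y,w,hh,a=[s[i] for i in range(1,n) if s[i,4]>3000 and ce[i][1]<200][0]
c=im[y:y+hh,x:x+w]; cv2.imwrite('pics/c.png',c[:,:,::-1])
# slot of the 200 seen & stem: edges via V deviations from disc colour
d=np.abs(c.astype(int)-np.median(c[l[y:y+hh,x:x+w]>0],axis=0)).sum(2)
for r in range(20,hh,3): print(y+r,''.join('#' if v>60 else '+' if v>25 else '.' for v in d[r]))
E
```

```text
time_s: 21.85
position: [0.6167, -0.0352, 0.2286]
tcp_rot: [1.993, 2.421, 0.005]
ft_force: [0.4, 0.7, -0.9]
gripper_width: 0.0403
delta [ 0.0004 -0.0008  0.0009] [0.0048 0.0019 0.0009]
280 266 283 [-2.6 -0.4  9.6]
290 266 283 [-8.2 -0.4  9.6]
300 266 283 [-14.   -0.4   9.6]
slot end [ 2.2 -0.2  9.6]
[ 0.61669789 -0.03516882  0.2285795 ] [ 0.41875887  0.74924968 -0.9281882 ]
[156   0  32  20 327] [174.1   9.7]
[ 231   86   81   79 4621] [271.2 122.9]
[ 232  228   87   86 5334] [274.6 268.5]
106 #####+.....................................................................+#####
109 ####.........................................................................+###
112 ##+............................................................................##
115 #+..............................................................................#
118 #...............................................................................+
121 +................................+####+++######+.................................
124 +.................................#+++++..+####+.................................
127
[... 414 characters left out ...]
.........+##
142 ####.............................+#############..............................####
145 ######...........................+#############............................+#####
148 ########.........................+#############...........................#######
151 ##########.......................##############........................+#########
154 #############....................##############.....................+############
157 ################+................##############.................+################
160 #####################+...........##############.............+####################
163 ############################+..+################....++###########################
```

```bash
python3 - <<'E'
from h import *
delta([.6009,.0358,.187],np.radians(10.7))
E
python3 -m crank '[[[0.04,-0.001,0.01,0.0025,0.001,0.002,0],[0.06,-0.002,0.02,0,0,0,0],[0.04,0,0.02,0,0,0,0],[0,0,0.01,0,0,0,0],[0,0,0,0,0,0,0],[0,0,0,0,0,0,0]]]'
python3 - <<'E'
from h import *
delta([.6009,.0358,.187],np.radians(10.7))
E
```

```text
delta [ 0.146  -0.0051  0.0836] [0.0048 0.0019 0.0042]
time_s: 22.65
position: [0.6007, 0.0371, 0.1959]
tcp_rot: [2.0, 2.422, 0.0]
ft_force: [0.0, -0.5, -0.6]
gripper_width: 0.0398
delta [-0.0026 -0.      0.0178] [0.0004 0.0002 0.0022]
```

Right on line. I lower it a little and check the slot against the stem by colour profile.

```bash
python3 -m crank '[[[-0.0026,0,0.012,0,0,0.002,0],[0,0,0.012,0,0,0,0],[0,0,0.006,0,0,0,0],[0,0,0.006,0,0,0,0],[0,0,0,0,0,0,0]]]'
cat > v.py <<'E'
from h import *
st=observe();im=capture('wrist');save('v_%.2f.png'%st['time_s'],im);delta([.6021,.0294,.1466],np.radians(10.7))
c=im[260:330,255:297]; med=np.array([222,184,67])
for r in range(0,70,3):
    print(260+r,' '.join('%3d'%v for v in (c[r,::2,0])),'|',' '.join('%3d'%v for v in (c[r,::4,2])))
E
python3 v.py
```

```text
time_s: 23.28
position: [0.6015, 0.0339, 0.177]
tcp_rot: [2.007, 2.415, 0.001]
ft_force: [-0.3, -0.1, -1.1]
gripper_width: 0.0405
delta [-0.0089 -0.0009  0.0612] [ 0.0011  0.0006 -0.0015]
260 219 219 219 220 220 218 214 211 213 215 213 213 212 214 213 212 214 215 212 213 213 |  68  68  65  62  63  62  58  57  63  61  58
263 219 219 218 220 219 218 213 212 214 216 214 213 214 214 215 213 215 215 212 214 214 |  64  64  62  58  64  62  63  65  68  64  62
266 220 220 219 220 220 218 213 212 213 216 214 213 214 212 214 212 213 214 213 214 214 |  68  65  66  61  64  68  63  63  57  63  64
269 219 218 220 220 219 217 215 213 214 215 214 213 213 213 214 211 213 214 213 213 214 |  65  71  64  65  68  64  61  63  60  63  65
272 220 218 219 220 220 190 179 227 233 231 219 193 152 188 214 208 214 215 212 214 216 |  72  68  66 111  74  67  47  63  64  63  67
275 218 220 219 219 221 189 178 192 202 200 184 156 168 194 213 208 214 215 212 213 214 |  62  67  68 137  67  46 154  60  60  61  63
278 219 220 219 220 222 190 179 186 185 183 186 185 185 196 209 208 215 214 212 213 215 |  65  67  69 135 18
[... 1603 characters left out ...]
55 203 201 129  45  41  49  48
317  48  47  46  44  50 150 170 183 203 207 201 169 152  44  46  47  45  43  47  47  47 |  48  45  50 155 186 189 136  42  42  43  47
320  43  47  42  46  54 199 216 216 203 200 213 216 201  45  46  47  49  46  48  47  48 |  41  40  53 199  98 187 183  44  47  44  47
323  44  47  47  48  50 195 209 209 200 199 209 209 187  42  45  44  48  43  49  43  46 |  43  46  55 191  71 183 168  43  50  46  44
326  47  43  48  46  43  50  56  67 188 200  80  59  51  45  46  43  48  46  48  45  43 |  44  45  48  52  12  53  52  46  46  47  43
329  46  46  46  47  45  49  49  61 190 200  75  45  51  45  47  48  48  49  50  46  48 |  43  44  42  48  19  47  49  45  49  48  46
```

```bash
python3 -m crank '[[[0.004,-0.001,0,0.001,0,-0.001,0],[0,0,0,0,0,0,0],[0,0,0.006,0,0,0,0],[0,0,0.006,0,0,0,0],[0,0,0.006,0,0,0,0],[0,0,0.006,0,0,0,0]]]'
python3 v.py|head -16
```

```text
time_s: 24.08
position: [0.6011, 0.036, 0.1651]
tcp_rot: [2.004, 2.417, -0.0]
ft_force: [-0.8, -0.1, -1.5]
gripper_width: 0.0398
delta [-0.0135 -0.      0.036 ] [ 0.0003  0.0007 -0.0002]
260 222 221 222 223 223 220 217 214 216 218 217 216 216 217 217 216 218 219 216 216 217 |  69  68  71  64  63  66  66  64  67  66  65
263 223 222 222 223 223 221 215 215 216 219 217 216 217 217 217 216 216 217 215 217 218 |  67  64  68  61  63  66  68  64  64  62  66
266 222 222 222 225 223 221 217 214 216 218 216 216 216 217 217 215 217 218 216 217 217 |  67  71  67  64  64  62  64  65  61  66  65
269 223 223 221 222 223 221 216 214 216 219 217 217 217 217 218 214 217 219 215 217 217 |  70  65  69  64  62  65  63  66  66  64  64
272 222 223 222 223 224 192 190 210 204 190 175 150 130 182 214 211 218 218 216 216 217 |  68  69  69 136  58  51  34  64  64  65  66
275 223 223 222 224 224 193 184 210 205 192 172 147 125 169 215 212 218 216 216 217 218 |  66  66  69 122  60  47  35  62  66  66  69
278 222 221 222 224 224 193 188 210 204 191 173 148 125 168 211 211 218 217 217 217 219 |  66  69  67  95  59
[... 396 characters left out ...]
02  76  66  42  64  66  59  68
290 223 224 221 224 224 197 177 199 212 208 195 167 158 191 210 213 218 217 216 216 218 |  68  66  69 163  65  56 124  63  65  64  63
293 222 223 222 224 224 198 175 184 184 179 176 182 184 189 206 215 218 216 216 215 219 |  67  68  69 159 184 169 184  58  66  65  66
296 223 222 222 223 223 197 183 187 188 187 188 188 187 190 205 214 219 218 217 217 219 |  68  69  66 168 187 187 187  60  67  65  64
299 222 223 222 223 223 205 191 189 189 190 190 191 188 193 205 214 217 216 216 217 219 |  65  66  65 179 188 189 187  58  63  63  64
302 222 223 222 223 224 204 185 186 185 185 186 186 186 187 206 215 217 217 216 217 218 |  62  68  68 184 184 184 185 110  63  61  63
```

```bash
python3 -m crank '[[[0,0,0.006,0,0,0,0],[0,0,0.006,0,0,0,0],[0,0,0.006,0,0,0,0],[0,0,0.006,0,0,0,0],[0,0,0.004,0,0,0,0],[0,0,0,0,0,0,0]]]'
python3 -m crank '[[[-0.004,0,0,0,0,0,0],[-0.004,0,0,0,0,0,0],[-0.002,0,0,0,0,0,0],[0,0,0,0,0,0,0]]]'
python3 -c "
from h import *
delta([.6021,.0294,.1466],np.radians(10.7))"
```

```text
time_s: 24.88
position: [0.6007, 0.036, 0.1493]
tcp_rot: [2.005, 2.418, -0.001]
ft_force: [-0.2, 0.4, -1.4]
gripper_width: 0.0403
time_s: 25.38
position: [0.6021, 0.0306, 0.1498]
tcp_rot: [2.004, 2.417, -0.0]
ft_force: [-0.3, -0.8, -1.7]
gripper_width: 0.0399
delta [-0.0023 -0.0004  0.0063] [ 0.0005  0.0008 -0.0004]
```

```bash
for i in 1 2 3; do python3 -m crank '[[[-0.001,0,0,0,0,0,0],[0,0,0,0,0,0,0]]]'|egrep 'pos|force'; done
```

```text
position: [0.6021, 0.0301, 0.1498]
ft_force: [0.2, -0.1, -1.1]
position: [0.6022, 0.03, 0.1498]
ft_force: [0.1, 0.1, -1.1]
position: [0.6022, 0.0299, 0.1498]
ft_force: [0.1, 0.3, -0.9]
```

```bash
python3 -m crank '[[[0,0,0.003,0,0,0,0],[0,0,0.002,0,0,0,0],[0,0,0,0,0,0,0]]]'|egrep 'pos|force'; for i in 1 2; do python3 -m crank '[[[0,0,0.0015,0,0,0,0],[0,0,0,0,0,0,0]]]'|egrep 'pos|force'; done
```

```text
position: [0.6023, 0.0299, 0.1473]
ft_force: [0.1, 0.5, -0.6]
position: [0.6024, 0.0299, 0.1466]
ft_force: [-0.9, 1.3, 1.2]
position: [0.6024, 0.0298, 0.1459]
ft_force: [-0.5, -0.2, 0.1]
```

```bash
python3 -m crank '[[[0,0,-0.001,0,0,0,0],[0,0,0,0,0,0,0.53],[0,0,0,0,0,0,0.6],[0,0,0,0,0,0,0.65],[0,0,0,0,0,0,0.65]]]'
python3 -m crank '[[[0,0,-0.006,0,0,0,0.65],[0,0,-0.01,0,0,0,0.65],[0,0,-0.03,0,0,0,0.65],[0,0,-0.06,0,0,0,0.65],[0,0,-0.06,0,0,0,0.4],[0,0,0,0,0,0,0],[0,0,0,0,0,0,0]]]'
python3 - <<'E'
from h import *
st=observe();im=capture('wrist');save('w20.png',im);print(st['position'])
m,(n,l,s,ce)=brass(im)
for i in range(1,n):
    if s[i,4]>30: print(s[i],ce[i].round(1))
c=im[170:280,225:325]
med=np.array([218,184,67])
for r in range(0,110,3): print(170+r,''.join('s' if v.max()-v.min()<25 and v.max()>120 else '#' if v.max()<110 else 'o' if v[0]<205 else '.' for v in c[r,::1].astype(int)))
for lab in('poise_tab','poise','stem_foot'):
    for q in mark_of(lab,'wrist')[:2]: print(lab,q['p'],q['location'],at_z('wrist',q['location'],.096 if 'po' in lab else .115,st).round(4))
E
```

```text
time_s: 27.62
position: [0.6028, 0.0291, 0.1467]
tcp_rot: [2.004, 2.417, 0.001]
ft_force: [-0.2, 0.1, -0.6]
gripper_width: 0.0554
time_s: 28.5
position: [0.6029, 0.0291, 0.2356]
tcp_rot: [2.002, 2.415, 0.002]
ft_force: [0.9, 0.2, 0.4]
gripper_width: 0.0013
[0.60292629 0.02914722 0.23564928]
[158  64  31  22 285] [177.7  77.1]
[ 237  174   74   73 4046] [273.3 209.3]
170 oooooosssssssssssssssssssssssssssssssssssssssssssssssssssssssssssssssssssssssssssssssssssssooooooooo
173 oooossssssssssssssssssssssssssssssssssssssssssssssssssssssssssssssssssssssssssssssssssssssssssoooooo
176 oossssssssssssssssssssssssssssssssoooooooooooooooooooooooooooossssssssssssssssssssssssssssssssssoooo
179 sssssssssssssssssssssssssssssoooooo..........................ooooooosssssssssssssssssssssssssssssooo
182 sssssssssssssssssssssssssooo....o.........o.o.................oo...ooooossssssssssssssssssssssssssso
185 sssssssssssssssssssssooo.......oo.........o...oo..............oo........ooosssssssssssssssssssssssss
188 sssssssssssssssssssoo..........ooo...oooooooooooooooooooooooooo............ooosssssssssssssssssss
[... 2739 characters left out ...]
###############################osssssssssss####ssss####osssssssssss################################
272 ################################ssssssssssss####ssss#####ssssssssssso###############################
275 ################################ssssssssssss####ssss#####ssssssssssss###############################
278 ###############################ossssssssssso####ooss#####ssssssssssss###############################
poise_tab 0.93 [160.4, 66.5] [0.4878 0.1274 0.096 ]Traceback (most recent call last):
  File "<stdin>", line 10, in <module>
ValueError: it knows: balance, bracket, gear_blank, pan_top, phone, pivot, pointer_tip, poise_tab, screwdriver, servo, spare_blank, stem_foot, weight, zero_mark
```

```bash
python3 -m crank '[[[0.05,-0.033,0,0,0,0,0],[0.09,-0.06,0,0,0,0,0],[0.09,-0.06,0,0,0,0,0],[0.055,-0.036,0,0,0,0,0],[0,0,0,0,0,0,0],[0,0,0,0,0,0,0]]]'
python3 - <<'E'
from h import *
st=observe();im=capture('wrist');save('w21.png',im)
for q in mark_of('poise_tab','wrist')[:2]: print(q['p'],q['location'],at_z('wrist',q['location'],.096,st).round(4),tool(q['location'],.096,st)[0].round(1))
for q in mark_of('pivot','wrist')[:2]: print('pivot',q['p'],q['location'],at_z('wrist',q['location'],.078,st).round(4))
for c in('top','scene'):
    capture(c)
    for q in mark_of('poise_tab',c)[:1]: print(c,q['p'],at_z(c,q['location'],.096).round(4))
delta([.4834,.152,.15],np.radians(10.3))
m,(n,l,s,ce)=brass(im)
for i in range(1,n):
    if s[i,4]>30: print(s[i],ce[i].round(1))
E
```

```text
time_s: 29.35
position: [0.4777, 0.1539, 0.2282]
tcp_rot: [-2.005, -2.414, 0.009]
ft_force: [-0.5, -0.7, 0.6]
gripper_width: 0.0003
0.74 [284.7, 239.2] [0.4906 0.1252 0.096 ] [-30.4   8.3 132.1]
pivot 0.92 [383.3, 232.2] [0.5828 0.1415 0.078 ]
top 0.48 [ 0.7472 -0.0471  0.096 ]
scene 0.44 [0.4915 0.1165 0.096 ]
delta [-0.0051  0.0109  0.157 ] [-0.004   0.0002  0.0023]
[270 216  27  22 265] [281.7 223.4]
[355 226   4  12  41] [356.8 231.6]
[361 336  23  20 217] [372.1 344.9]
```

```bash
python3 -m crank '[[[-0.004,0.013,0.06,-0.004,0,0.002,0],[0,0,0.09,0,0,0,0],[0,0,0.04,0,0,0,0],[0,0,0,0,0,0,0]]]'
python3 - <<'E'
from h import *
st=observe();im=capture('wrist');save('w22.png',im)
delta([.4845,.153,.100],np.radians(10.3))
g=cv2.resize(im[170:340,180:370],None,fx=3,fy=3);save('w22c.png',g)
for q in mark_of('poise_tab','wrist')[:2]: print(q['p'],q['location'],at_z('wrist',q['location'],.096,st).round(4),tool(q['location'],.096,st)[0].round(1))
E
```

```text
time_s: 30.2
position: [0.4872, 0.1516, 0.1323]
tcp_rot: [2.013, 2.408, 0.004]
ft_force: [0.5, 0.4, 0.5]
gripper_width: 0.0001
delta [ 0.0037 -0.0062  0.0663] [ 0.0033  0.0006 -0.0011]
```

View pics/w22c.png

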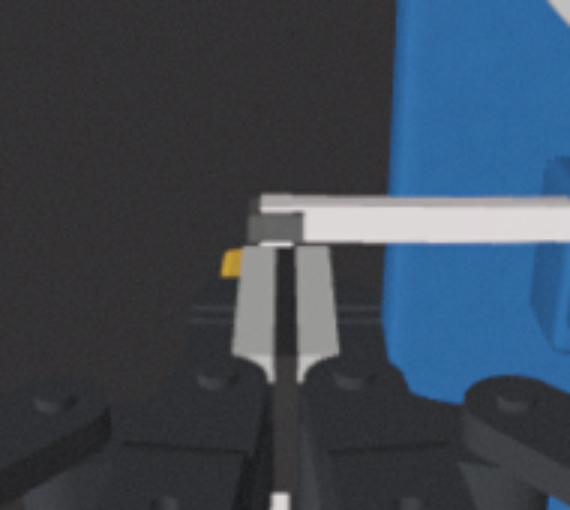

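The picture shows the shut fingertips at crop (285,247), just on the zero-end side of the poise. The brass slider peeps out at (232,262) and the bar's end stop is at (275,228). I lower gently, watching the force.

```bash
python3 -m crank '[[[0.004,-0.006,0.006,0.003,0,0,0],[0,0,0.008,0,0,0,0],[0,0,0.008,0,0,0,0],[0,0,0.006,0,0,0,0],[0,0,0.006,0,0,0,0]]]'|egrep 'pos|force';python3 -m crank '[[[0,0,0.006,0,0,0,0],[0,0,0.006,0,0,0,0],[0,0,0.006,0,0,0,0],[0,0,0,0,0,0,0]]]'|egrep 'pos|force'
python3 - <<'E'
from h import *
delta([.4845,.153,.100],np.radians(10.3))
capture('scene')
for l,z in(('pointer_tip',.078),('zero_mark',.078),('poise_tab',.096)):
    for q in mark_of(l,'scene')[:2]: print(l,round(q['p'],2),q['location'],at_z('scene',q['location'],z).round(4))
E
```

```text
position: [0.4873, 0.1536, 0.1195]
ft_force: [-0.5, 0.1, 0.7]
position: [0.487, 0.1536, 0.1093]
ft_force: [0.2, 0.2, 0.2]
delta [-0.0002 -0.0054  0.0186] [ 0.0047  0.0011 -0.0009]
pointer_tip 0.9 [303.5, 233.2] [ 0.6152 -0.0433  0.078 ]
pointer_tip 0.19 [341.8, 163.5] [0.512  0.3253 0.078 ]
zero_mark 0.89 [301.2, 232.9] [ 0.6094 -0.046   0.078 ]
zero_mark 0.74 [347.1, 169.0] [0.5436 0.3068 0.078 ]
poise_tab 0.62 [325.0, 151.9] [0.4421 0.329  0.096 ]
poise_tab 0.5 [302.1, 186.4] [0.4973 0.1167 0.096 ]
```

```bash
python3 -m crank '[[[0,-0.003,0.006,0.004,0.001,0,0],[0,0,0.006,0,0,0,0],[0,0,0.006,0,0,0,0],[0,0,0,0,0,0,0]]]'|egrep 'pos|force'
cat > t.py <<'E'
from h import *
def blob():
    R=[]
    for k in range(3):
        im=capture('scene').astype(float); c=im[180:230,295:345]
        w=np.clip((c[...,0]-c[...,2]-40),0,80)*(c[...,0]>c[...,1]+8)*(c[...,1]>c[...,2]+20)
        if k==0: save('sc.png',c.astype(np.uint8)); n=(w>40).sum()
        yy,xx=np.mgrid[180:230,295:345]; R.append([(w*xx).sum()/w.sum(),(w*yy).sum()/w.sum(),w.sum()])
    R=np.array(R);return R.mean(0),R.std(0),n
def proj(P):
    m=camera_model('scene');c=np.array(m['R'])@P+np.array(m['t']);return np.array([m['fx']*c[0]/c[2]+m['cx'],m['fy']*c[1]/c[2]+m['cy']])
b,s,n=blob();print('blob',b.round(2),s.round(2),n)
d=proj(np.array([.602,.03,.137]))-proj(np.array([.602,.03,.127]));print('10mm up px',d.round(2),proj(np.array([.602,.03,.13])).round(1))
st=observe();print(st['time_s'])
delta([.4845,.153,.100],np.radians(10.3),st)
E
python3 t.py
```

```text
position: [0.4859, 0.1533, 0.1002]
ft_force: [-0.5, -0.2, 0.0]
blob [  313.71   203.52 17592.67] [ 0.    0.   13.02] 236
10mm up px [ 0.12 -2.87] [315.1 203.5]
32.275
delta [-0.0001 -0.0034  0.0012] [ 0.0015  0.0001 -0.0009]
```

```bash
python3 -m crank '[[[-0.006,-0.003,0.001,0,0,0,0],[-0.006,0,0,0,0,0,0],[-0.004,0,0,0,0,0,0],[-0.004,0,0,0,0,0,0],[-0.004,0,0,0,0,0,0],[-0.005,0,0,0,0,0,0],[-0.005,0,0,0,0,0,0],[-0.005,0,0,0,0,0,0],[-0.005,0,0,0,0,0,0],[-0.005,0,0,0,0,0,0],[-0.005,0,0,0,0,0,0],[0,0,0,0,0,0,0]]]'
python3 t.py
python3 - <<'E'
from h import *
capture('top')
for q in mark_of('poise_tab','top')[:2]: print(q['p'],at_z('top',q['location'],.096).round(4))
capture('scene')
for q in mark_of('poise_tab','scene')[:2]: print(q['p'],at_z('scene',q['location'],.096).round(4))
E
```

```text
time_s: 33.78
position: [0.49, 0.1246, 0.1005]
tcp_rot: [2.014, 2.409, 0.004]
ft_force: [-0.4, 0.1, -0.3]
gripper_width: -0.0001
blob [  313.38   203.76 17668.67] [0.01 0.   5.25] 236
10mm up px [ 0.12 -2.87] [315.1 203.5]
33.925
delta [ 0.0575 -0.0007  0.001 ] [ 0.002   0.     -0.0009]
0.57 [ 0.6176 -0.0502  0.096 ]
0.31 [ 0.7531 -0.0552  0.096 ]
0.5 [0.484  0.1149 0.096 ]
```

```bash
python3 -m crank '[[[-0.005,0,0,0,0,0,0],[-0.005,0,0,0,0,0,0],[-0.005,0,0,0,0,0,0],[-0.005,0,0,0,0,0,0],[0,0,0,0,0,0,0]]]'|egrep 'pos|force'
python3 t.py; python3 -m crank '[[[-0.005,0,0,0,0,0,0],[-0.005,0,0,0,0,0,0],[-0.005,0,0,0,0,0,0],[-0.005,0,0,0,0,0,0],[0,0,0,0,0,0,0]]]'|egrep 'pos|force'
python3 t.py
```

```text
position: [0.4918, 0.1144, 0.1005]
ft_force: [-0.2, -0.3, -0.1]
blob [  313.58   204.07 17340.33] [0.01 0.   5.56] 233
10mm up px [ 0.12 -2.87] [315.1 203.5]
34.9
delta [ 0.0781 -0.0007  0.0011] [ 0.002  -0.0001 -0.0006]
position: [0.4936, 0.1042, 0.1005]
ft_force: [-1.0, 0.6, -0.7]
blob [  313.66   204.29 17155.67] [1.000e-02 0.000e+00 2.076e+01] 231
10mm up px [ 0.12 -2.87] [315.1 203.5]
35.675
delta [ 0.099  -0.0007  0.0011] [ 0.002  -0.0002 -0.0004]
```

```bash
python3 - <<'E'
s=open('t.py').read()
s=s.replace("yy,xx=np","""nn,l,ss,cc=cv2.connectedComponentsWithStats((w>15).astype(np.uint8)); j=1+np.argmax(ss[1:,4]); w=w*(cv2.dilate((l==j).astype(np.uint8),np.ones((3,3)))>0)
        if k==0: print([(x[:4].tolist(),int(x[4])) for x in ss[1:]])
        yy,xx=np""")
open('t.py','w').write(s)
E
python3 t.py
python3 - <<'E'
from h import *
import t
# baseline from earlier wide? show the map
im=capture('scene').astype(int)[180:225,290:340]
for r in im[::1]: print(''.join('B' if (p[0]-p[2]>60 and p[1]-p[2]>30) else 'R' if p[0]-p[1]>50 else 'G' if p[1]-p[0]>20 and p[1]-p[2]>10 else 'b' if p[2]-p[0]>40 else 's' if p.min()>110 else '.' for p in r))
E
```

```text
[([34, 8, 3, 2], 6), ([0, 17, 5, 8], 32), ([10, 17, 20, 17], 249)]
blob [  314.96   204.85 15592.67] [0.01 0.   9.46] 228
10mm up px [ 0.12 -2.87] [315.1 203.5]
35.825
delta [ 0.0988 -0.0007  0.0011] [ 0.002  -0.0002 -0.0003]
[([33, 8, 4, 2], 5), ([0, 17, 5, 8], 32), ([10, 17, 20, 17], 248)]
blob [  314.96   204.85 15585.  ] [0.   0.   3.74] 229
10mm up px [ 0.12 -2.87] [315.1 203.5]
35.975
delta [ 0.0988 -0.0006  0.0011] [ 0.002  -0.0002 -0.0003]
.....................................sssssssssssss
.......................................sssssssssss
........................................ssssssssss
......................................bbbbssssssss
........s............................bbbbbbbssssss
........s............................bssssbbbbssss
........ss...........................ssssssbbbssss
.........s.........................b.sssssssbsssss
........ss........................bbbsssssssssssss
.................................bbbbssBBBssssssss
.................................bbbbb.sssssssssss
............sssssss.............bbbbbbbbbbsssssss.
...........ssssssssssss........bbbbb
[... 946 characters left out ...]
ssss.BBsssBBBBBBBBBBssssssss.bbbbbbbb
..........ssssssssssssssBBBBBBBBsssssssss.bbbbbbbb
...........sssssssssssssBBBBBsssssssssss.bbbbbbbbb
............sssssssssssssssssssssssssss.bbbbbbbbbb
.............sssssssssssssssssssssssssbbbbbbbbbbbb
............bbbsssssssssssssssssssssbbbbbbbbbbbbbb
...........bbbbbbsssssssssssssssssbbbbbbbbbbbbbbbb
sss.......bbbbbbbbbssssssssssssbbbbbbbbbbbbbbbbbbb
sssssss...bbbbbbbbssssssssss.bbbbbbbbbbbbbbbbbbbbb
ssssssssssbbbbbbbbsssss.s.bbbbbbbbbbbbbbbbbbbbbbbb
ssssssssssssbbbbbsssssb.s.bbbbbbbbbbbbbbbbbbbbbbbb
.ssssssssssssssbbssssbb.s.bbbbbbbbbbbbbbbbbbbbbbbb
....sssssssssssssssssbb.s.bbbbbbbbbbbbbbbbbbbbbbbb
.......ssssssssssssssbb.s.bbbbbbbbbbbbbbbbbbbbbbbb
```

```bash
for i in 1 2 3; do python3 -m crank '[[[-0.005,0,0,0,0,0,0],[-0.005,0,0,0,0,0,0],[-0.005,0,0,0,0,0,0]]]'|egrep 'pos|force'
python3 t.py|egrep 'blob|^3'; done
```

```text
position: [0.4949, 0.0969, 0.1006]
ft_force: [-0.2, 0.3, -0.4]
blob [  314.96   205.24 15701.67] [ 0.    0.03 22.81] 232
36.55
position: [0.4963, 0.0892, 0.1005]
ft_force: [-0.7, 0.1, 0.6]
blob [  314.89   205.42 15634.67] [1.000e-02 2.000e-02 3.638e+01] 223
37.075
position: [0.4977, 0.0815, 0.1005]
ft_force: [-0.9, 0.4, -0.1]
blob [  314.86   205.73 15613.  ] [0.01 0.04 7.07] 215
37.6
```

```bash
python3 -m crank '[[[0.008,0,0,0,0,0,0],[0,0,0,0,0,0,0],[0,0,0,0,0,0,0],[0,0,0,0,0,0,0],[0,0,0,0,0,0,0],[0,0,0,0,0,0,0],[0,0,0,0,0,0,0],[0,0,0,0,0,0,0]]]'|egrep 'pos|force'
python3 t.py|egrep 'blob|^3'
python3 -m crank '[[[0,0,0,0,0,0,0],[0,0,0,0,0,0,0],[0,0,0,0,0,0,0],[0,0,0,0,0,0,0]]]'|egrep 'pos|force'
python3 t.py|egrep 'blob|^3|\['
python3 - <<'E'
from h import *
im=capture('scene').astype(int)[180:245,280:340]
for r in im[::1]: print(''.join('B' if (p[0]-p[2]>60 and p[1]-p[2]>30) else 'R' if p[0]-p[1]>50 else 'G' if p[1]-p[0]>20 and p[1]-p[2]>10 else 'b' if p[2]-p[0]>40 else 's' if p.min()>110 else '.' for p in r))
E
```

```text
position: [0.4971, 0.0858, 0.1006]
ft_force: [0.2, -0.3, 0.1]
blob [  314.92   205.37 15699.  ] [ 0.    0.   11.43] 218
38.75
position: [0.4972, 0.0858, 0.1007]
ft_force: [0.2, -0.1, -1.0]
[([33, 8, 4, 2], 7), ([10, 17, 20, 18], 252), ([0, 21, 2, 8], 13)]
blob [  314.91   205.38 15635.67] [0.   0.   7.93] 216
10mm up px [ 0.12 -2.87] [315.1 203.5]
39.4
delta [ 0.1367 -0.0008  0.0013] [ 0.0022 -0.0002 -0.0001]
................................................ssssssssssss
.................................................sssssssssss
.................................................bbsssssssss
................................................bbbbbsssssss
...............................................bbbbbbbbbssss
...............................................bssssbbbbbsss
.............s.................................ssssssbbbssss
.............................................b.sssssssbsssss
............................................bbbsssssssssssss
................s..........................bbbbssBBBssssssss
................s.........................bbbbbb.sssssssssss
................
[... 2577 characters left out ...]
.ssss.bbbbbbbbbbbbbbbbbbbbbbb
........bbbbbbbbbbbbbbbbbbbbbbbbbbbbbbbbbbbbbbbbbbbbbbbbbbb.
.......bbbbbbbbbbbbssbbbbbbbbbbbbbbbbbbbbbbbbbbbbbbbbbbbbbb.
......bbbbbbbbbbbbsssssbbbbbbbbbbbbbbbbbbbbbbbbbbbbbbbbbbb..
.....bbbbbbbbbbbbbssssssbbbbbbbbbbbbbbbbbbbbbbbbbbbbbbbbb...
.....bbbbbbbbbbbbb.ssss.bbbbbbbbbbbbbbbbbbbbbbbbbbbbbbbbb...
....bbbbbbbbbbbbbb.ssss.bbbbbbbbbbbbbbbbbbbbbbbbbbbbbbbb....
...bbbbbbbbbbbbbbb.ssss.bbbbbbbbbbbbbbbbbbbbbbbbbbbbbbb.....
..bbbbbbbbbbbbbbbb.ssss.bbbbbbbbbbbbbbbbbbbbbbbbbbbbbbb.....
.bbbbbbbbbbbbbbbbb.ssss.bbbbbbbbbbbbbbbbbbbbbbbbbbbbbb......
.bbbbbbbbbbbbbbbbb.ssss.bbbbbbbbbbbbbbbbbbbbbbbbbbbbb.......
bbbbbbbbbbbbbbbbbbsssss.bbbbbbbbbbbbbbbbbbbbbbbbbbbbb.......
```

```bash
python3 -m crank '[[[-0.005,0,0,0,0,0,0],[-0.005,0,0,0,0,0,0],[-0.005,0,0,0,0,0,0],[-0.005,0,0,0,0,0,0],[-0.005,0,0,0,0,0,0],[-0.006,0,0,0,0,0,0]]]'|egrep 'pos|force'
python3 -m crank '[[[0.008,0,0,0,0,0,0],[0,0,0,0,0,0,0],[0,0,0,0,0,0,0],[0,0,0,0,0,0,0],[0,0,0,0,0,0,0],[0,0,0,0,0,0,0],[0,0,0,0,0,0,0],[0,0,0,0,0,0,0],[0,0,0,0,0,0,0],[0,0,0,0,0,0,0]]]'|egrep 'pos|force'
python3 t.py|egrep 'blob|^[34]'
```

```text
position: [0.4999, 0.0697, 0.1005]
ft_force: [-0.8, 0.1, 0.2]
position: [0.4993, 0.0737, 0.1007]
ft_force: [-0.2, 0.1, 0.0]
blob [  314.86   207.06 15595.  ] [1.000e-02 1.000e-02 2.061e+01] 207
41.6
```

```bash
python3 -m crank '[[[-0.005,0,0,0,0,0,0],[-0.005,0,0,0,0,0,0],[-0.004,0,0,0,0,0,0],[-0.003,0,0,0,0,0,0]]]'|egrep 'pos|force'
python3 -m crank '[[[0.012,0,0,0,0,0,0],[0,0,-0.04,0,0,0,0],[0,0,-0.08,0,0,0,0],[0,0,-0.1,0,0,0,0],[0.05,0.06,0,0,0,0,0],[0.05,0.08,0,0,0,0,0],[0,0.05,0,0,0,0,0],[0,0,0,0,0,0,0]]]'|egrep 'pos|force'
python3 t.py|egrep 'blob|^[34]'
python3 - <<'E'
from h import *
st=observe();im=capture('wrist');save('w30.png',im)
for l in('pointer_tip','zero_mark','stem_foot','poise_tab'):
    for q in mark_of(l,'wrist')[:1]: print(l,round(q['p'],2),q['location'])
E
```

```text
position: [0.5009, 0.0649, 0.1006]
ft_force: [-0.7, 0.8, -0.5]
position: [0.5854, 0.1414, 0.2153]
ft_force: [-0.6, 0.1, -0.1]
blob [  314.75   207.54 15485.33] [0.   0.   9.03] 211
43.25
poise_tab 0.95 [167.8, 293.5]
```

```bash
python3 -m crank '[[[-0.05,-0.025,0,0,0,0,0],[-0.095,-0.048,0,0,0,0,0],[-0.095,-0.048,0,0,0,0,0],[-0.095,-0.048,0,0,0,0,0],[-0.095,-0.048,0,0,0,0,0],[-0.095,-0.048,0,0,0,0,0],[-0.02,-0.01,0.08,0,0,0,0],[0,0,0.08,0,0,0,0],[0,0,0,0,0,0,0],[0,0,0,0,0,0,0]]]'|egrep 'pos|force|rot'
cat > p.py <<'E'
from h import *
st=observe();im=capture('wrist');save('p_%.1f.png'%st['time_s'],im)
yh=np.array([-.178,.984,0]);xh=np.array([.984,.178,0]);P0=np.array([.602,.0297,0])
def onplane(px):
    o,d=ray('wrist',px,st);k=((P0-o)@xh)/(d@xh);q=o+k*d;return np.array([(q-P0)@yh-.115,q[2]])*1000
for l in('pointer_tip','zero_mark','stem_foot'):
    for q in mark_of(l,'wrist')[:1]: print(l,round(q['p'],2),q['location'],'bal y,z mm',onplane(q['location']).round(1))
h=cv2.cvtColor(im,cv2.COLOR_RGB2HSV)
H,S,V=[h[...,i].astype(int) for i in range(3)]
gm=((H>45)&(H<85)&(S>110)&(V>50)).astype(np.uint8); rm=(((H<8)|(H>172))&(S>150)&(V>90)).astype(np.uint8)
gm[230:]=0;rm[230:]=0;gm[:,:350]=0;rm[:,:350]=0
for nm,m in(('green',gm),('red',rm)):
    n,l,s,ce=cv2.connectedComponentsWithStats(m)
    for i in range(1,n):
        if s[i,4]>5:
            pts=np.argwhere(l==i)[:,::-1]; Q=np.array([onplane(p) for p in pts]); print(nm,s[i],ce[i].round(1),onplane(ce[i]).round(1),'y',Q[:,0].min().round(1),Q[:,0].max().round(1),'z',Q[:,1].min().round(1),Q[:,1].max().round(1))
E
python3 p.py;python3 t.py|egrep 'blob|^[34]'
```

```text
position: [0.4948, -0.1636, 0.1378]
tcp_rot: [2.011, 2.398, 0.01]
ft_force: [0.2, -0.5, 0.6]
pointer_tip 0.8 [487.2, 106.6] bal y,z mm [-199.3   79.7]
zero_mark 0.87 [482.6, 114.2] bal y,z mm [-204.5   74.7]
green [474 108   7   9  55] [476.6 111.9] [-203.2   67.2] y -206.2 -200.4 z 63.8 71.2
green [492 111   5   9  27] [493.8 115. ] [-204.5   87.5] y -207.1 -201.9 z 85.3 89.7
red [485  87   5  21 102] [487.   96.9] [-192.7   79.1] y -199.5 -186.0 z 76.6 81.7
blob [  314.75   207.54 15556.67] [ 0.    0.   10.62] 212
45.1
```

```bash
python3 -m crank '[[[0,0,0.08,0,0,0,0],[0,0,0.06,0,0,0,0],[0,0,0,-0.11,0,0,0],[0,0,0,-0.11,0,0,0],[0,0,0,-0.11,0,0,0],[0,0,0,0,0,0,0],[0,0,0,0,0,0,0]]]'|egrep 'pos|force|rot'
sed -i 's/gm\[230:\]=0;rm\[230:\]=0;gm\[:,:350\]=0;rm\[:,:350\]=0/gm[230:]=0;rm[230:]=0;gm[:,:250]=0;rm[:,:250]=0/' p.py
python3 p.py
python3 - <<'E'
from h import *
st=observe();o,d=ray('wrist',(275,210));print('cam',o.round(4),st['time_s'])
E
```

```text
position: [0.4988, -0.1613, 0.0663]
tcp_rot: [1.783, 2.143, 0.528]
ft_force: [-0.2, -0.2, 1.1]
pointer_tip 0.97 [480.9, 112.0] bal y,z mm [-201.2   81.1]
zero_mark 0.64 [474.0, 112.7] bal y,z mm [-202.   76.]
green [467 110  12  11 112] [472.  114.6] [-203.3   74.6] y -206.7 -200.2 z 70.6 79.0
green [481 112   7  11  55] [484.1 117.5] [-204.4   83.7] y -207.4 -201.0 z 81.5 85.8
red [477  88   7  23 140] [480.   99.1] [-193.1   80.2] y -200.1 -186.0 z 77.8 82.5
cam [ 0.4281 -0.1006  0.1785] 46.175
```

```bash
ls pics|grep p_
python3 - <<'E'
import cv2,glob
im=cv2.imread(sorted(glob.glob('pics/p_46*'))[0])[:,:,::-1].astype(int)[84:150,455:500]
for i,r in enumerate(im): print(84+i,''.join('R' if p[0]-p[1]>50 else 'G' if p[1]-p[0]>25 and p[1]-p[2]>5 else 'b' if p[2]-p[0]>35 else 'W' if p.min()>170 else 's' if p.min()>120 else 'd' if p.min()>80 else '.' for p in r))
E
```

```text
p_44.8.png
p_46.0.png
84 bbbbb...............sWWWWssWWWs..............
85 bbbbb...............sWWWWssWWWW..............
86 bbbbb...............dWWWWWsWWWs..............
87 bbbbb...............dsssssssWWs..............
88 bbbbb..................RRRRRdss..............
89 bbbbb..................RRRRRR................
90 bbbb..................RRRRRRR................
91 bbbbb..................RRRRRR................
92 bbbbb..................RRRRRR................
93 bbbbb..................RRRRRR................
94 bbbb..................RRRRRRR................
95 bbbb...................RRRRRR................
96 bbbb...................RRRRRR................
97 bbbb...................RRRRRR................
98 bbbb..................RRRRRRR................
99 bbbb..................RRRRRRR................
100 bbbb...................RRRRRR................
101 bbbb..................RRRRRRR................
102 bbbb..................RRRRRRR................
103 bbbb..................RRRRRR................d
104 bbbb..................RRRRRRR...............d
105 bbbb..................RRRRRRR...........
[... 1505 characters left out ...]

136 ..................................dsWWWs.....
137 ..............................bb..ssWWWd.....
138 ...........................bbbbbbbbsWWs......
139 ..........................bbbbbbbbbbbWs......
140 .........................bbbbbbbbbbbbbbb.....
141 ........................bbbbbbbbbbbbbbbbb....
142 ........................bbbbbbbbbbbbbbbbbb...
143 ........................bbbbbbbbbbbbbbbbbbb..
144 ........................bbbbbbbbbbbbbbbbbbbb.
145 .......................bbbbbbbbbbbbbbbbbbbbb.
146 .......................bbbbbbbbbbbbbbbbbbbbb.
147 .......................bbbbbbbbbbbbbbbbbbbbb.
148 ......................bbbbbbbbbbbbbbbbbbbbbb.
149 ......................bbbbbbbbbbbbbbbbbbbbbb.
```

```bash
python3 -m crank '[[[0,0,0,0.11,0,0,0],[0,0,0,0.11,0,0,0],[0,0,0,0.11,0,0,0],[0,0,-0.11,0,0,0,0],[0.05,0.009,-0.09,0,0,0,0],[0.09,0.017,0,0,0,0,0],[0.09,0.017,0,0,0,0,0],[0.09,0.017,0,0,0,0,0],[0.09,0.017,0,0,0,0,0],[0.03,0.005,0,0,0,0,0],[0,0,0,0,0,0,0]]]'|egrep 'time|pos|force|rot'
python3 -c "
from h import *
delta([.4988,.0787,.1006],np.radians(10.3))"
```

```text
time_s: 47.55
position: [0.5034, 0.0718, 0.1684]
tcp_rot: [-1.997, -2.414, 0.018]
ft_force: [-0.3, -0.3, -0.2]
delta [ 0.0154 -0.0046  0.1357] [-0.009   0.0004  0.0054]
```

```bash
python3 -m crank '[[[0.016,-0.005,0.04,-0.009,0,0.005,0],[0,0,0.02,0,0,0,0],[0,0,0,0,0,0,0]]]'|egrep 'time|pos'
python3 -c "
from h import *
delta([.4988,.0787,.1006],np.radians(10.3))
st=observe();capture('wrist')
for q in mark_of('poise_tab','wrist')[:2]: print(q['p'],q['location'],tool(q['location'],.096,st)[0].round(1))"
```

```text
time_s: 47.92
position: [0.5006, 0.0759, 0.1383]
delta [ 0.0064 -0.0027  0.0755] [ 0.0006  0.0022 -0.0012]
```

```bash
python3 -m crank '[[[0.008,-0.003,0.03,0,0.002,0,0],[0,0,0.02,0,0,0,0],[0,0,0.012,0,0,0,0],[0,0,0.006,0,0,0,0],[0,0,0.006,0,0,0,0],[0,0,0,0,0,0,0]]]'|egrep 'time|pos|force'
python3 -c "
from h import *
delta([.5009,.0649,.1006],np.radians(10.3))";python3 t.py|egrep 'blob|^[45]'
```

```text
time_s: 48.78
position: [0.4997, 0.0793, 0.1001]
ft_force: [-0.6, 0.4, -0.7]
delta [-0.0287 -0.0027 -0.0009] [ 0.002   0.0005 -0.0016]
blob [  314.74   207.54 15562.33] [0.   0.   8.22] 211
48.925
```

```bash
python3 -m crank '[[[-0.006,-0.002,0,0,0,0,0],[-0.006,0,0,0,0,0,0],[-0.006,0,0,0,0,0,0],[-0.004,0,0,0,0,0,0],[-0.004,0,0,0,0,0,0],[-0.003,0,0,0,0,0,0],[0,0,0,0,0,0,0]]]'|egrep 'time|pos|force'
python3 -c "
from h import *
delta([.5009,.0649,.1006],np.radians(10.3))";python3 t.py|egrep 'blob|^[45]'
```

```text
time_s: 49.8
position: [0.5021, 0.0635, 0.1011]
ft_force: [-0.5, 0.2, 0.3]
delta [ 0.0031 -0.0019  0.0011] [ 0.0032  0.0008 -0.0018]
blob [  314.75   207.54 15476.67] [ 0.    0.   20.29] 209
49.95
```

```bash
for i in 1 2; do python3 -m crank '[[[-0.003,0,0,0,0,0,0],[0,0,0,0,0,0,0]]]'|egrep 'pos'; python3 t.py|egrep 'blob|^[45]|^5'; done
```

```text
position: [0.5023, 0.0623, 0.1011]
blob [  314.76   207.59 15468.33] [0.01 0.01 8.38] 210
50.35
position: [0.5026, 0.0608, 0.1011]
blob [  314.76   207.71 15421.  ] [1.000e-02 1.000e-02 3.102e+01] 209
50.75
```

```bash
python3 -m crank '[[[-0.002,0,0,0,0,0,0],[0,0,0,0,0,0,0]]]'|egrep 'pos'; python3 -m crank '[[[0.008,0,0,0,0,0,0],[0,0,0,0,0,0,0],[0,0,-0.04,0,0,0,0],[0,0,-0.08,0,0,0,0],[-0.04,-0.005,-0.06,0,0,0,0],[-0.09,-0.017,0,0,0,0,0],[-0.09,-0.017,0,0,0,0,0],[-0.09,-0.017,0,0,0,0,0],[-0.09,-0.017,0,0,0,0,0],[-0.05,-0.006,0.04,0,0,0,0],[0,0,0,0,0,0,0]]]'|egrep 'pos|time'; python3 t.py|egrep 'blob|^[45]|^5'
python3 -c "
from h import *
delta([.4988,-.1613,.0663],np.radians(10.3))"
```

```text
position: [0.5027, 0.0598, 0.1011]
time_s: 52.38
position: [0.5033, -0.1708, 0.175]
blob [  314.8    208.15 15449.67] [0.   0.01 2.62] 205
52.525
delta [ 0.0187 -0.0106  0.221 ] [0.0062 0.0036 0.0028]
```

```bash
python3 -m crank '[[[0.018,-0.01,0.11,0.006,0.003,0,0],[0,0,0.1,0,0,0,0],[0,0,0,-0.11,0,0,0],[0,0,0,-0.11,0,0,0],[0,0,0,-0.11,0,0,0],[0,0,0,0,0,0,0],[0,0,0,0,0,0,0]]]'|egrep 'pos|force|rot'
python3 p.py
python3 - <<'E'
from h import *
st=observe();o,d=ray('wrist',(275,210));print('cam',o.round(4),st['time_s'])
import glob
im=cv2.imread(sorted(glob.glob('pics/p_5*'))[-1])[:,:,::-1].astype(int)[84:126,445:510]
for i,r in enumerate(im): print(84+i,''.join('R' if p[0]-p[1]>50 else 'G' if p[1]-p[0]>25 and p[1]-p[2]>5 else 'b' if p[2]-p[0]>35 else 'W' if p.min()>170 else 's' if p.min()>120 else 'd' if p.min()>80 else '.' for p in r))
E
python3 t.py|egrep 'blob|^[45]|^5'
```

```text
position: [0.5029, -0.1515, 0.0708]
tcp_rot: [1.768, 2.16, 0.537]
ft_force: [-0.3, 0.1, 0.1]
pointer_tip 0.97 [467.0, 128.4] bal y,z mm [-201.3   78.7]
zero_mark 0.88 [465.2, 131.5] bal y,z mm [-203.4   77.5]
green [456 126  11  12 108] [460.8 131.8] [-203.9   74.2] y -207.3 -200.5 z 70.3 78.2
green [470 129   8  11  60] [473.6 133.9] [-204.2   83.8] y -207.4 -201.0 z 81.4 86.2
red [462 105   7  22 134] [464.8 115.4] [-193.2   76.5] y -200.1 -186.5 z 74.2 78.7
cam [ 0.4311 -0.0928  0.1831] 53.6
84 bbbbbbbb........sWWWsssWWWW......................................
85 bbbbbbbb........dWWWWssWWWW......................................
86 bbbbbbbb........sWWWWssWWWs...............................sd.....
87 bbbbbbbb........sWWWWssWWWs..............................dWW.....
88 bbbbbbbb........sWWWWssWWWsd.............................sWsd....
89 bbbbbbbb........sWWWsssWWWs..............................sWss....
90 bbbbbbbb........sWWWWssWWWs.............................dsWss....
91 bbbbbbbb........sWWWsssWWWs.............................sWWsd....
92 bbbbbbbb........sWWWWssWWWs..................
[... 1684 characters left out ...]
.........
117 bbbbbb...........RRRRRR.........................dsWWWd...........
118 bbbbbb...........RRRRRR.........................sWWWs............
119 bbbbbb...........RRRRRR.........................sWWWs............
120 bbbbbb...........RRRRRR........................dsWWWd............
121 bbbbbb...........RRRRRR........................ssWWs.............
122 bbbbbb...........RRRRRR........................sWWWs.............
123 bbbbbb..........RRRRRRR.......................dsWWWd.............
124 bbbbbb...........RRRRRR.......................ssWWWd.............
125 bbbbbb...........RRRRRR.......................sWWWs..............
blob [  314.8    208.15 15446.33] [0.   0.   8.73] 206
53.75
```

The pointer now reads about 1–2 mm low (about −0.009 rad), which is inside the band. I nudge the poise back by about 2 mm from the other side to centre it.

```bash
python3 -m crank '[[[0,0,0,0.11,0,0,0],[0,0,0,0.11,0,0,0],[0,0,0,0.11,0,0,0],[0,0,-0.11,0,0,0,0],[0.04,0.009,-0.09,0,0,0,0],[0.09,0.02,0,0,0,0,0],[0.09,0.02,0,0,0,0,0],[0.07,0.016,0,0,0,0,0],[0,0,0,0,0,0,0]]]'|egrep 'time|pos|force|rot'
python3 -c "
from h import *
delta([.5105,.0165,.1006],np.radians(10.3))"
```

```text
time_s: 54.88
position: [0.507, 0.0018, 0.1693]
tcp_rot: [-1.974, -2.409, 0.014]
ft_force: [0.0, -0.4, 0.0]
delta [0.0254 0.0159 0.1375] [-0.0153 -0.0093  0.0116]
```

```bash
python3 -m crank '[[[0.02,0.016,0.05,-0.015,-0.009,0.011,0],[0,0,0.03,0,0,0,0],[0,0,0,0,0,0,0]]]'|egrep 'time|pos'
python3 -c "
from h import *
delta([.5105,.0165,.1006],np.radians(10.3))"
```

```text
time_s: 55.25
position: [0.513, 0.0117, 0.1287]
delta [ 0.0105 -0.0033  0.0561] [-0.0001  0.0012  0.0005]
```

```bash
python3 -m crank '[[[0.004,-0.003,0.02,0,0.001,0,0],[0,0,0.016,0,0,0,0],[0,0,0.01,0,0,0,0],[0,0,0.008,0,0,0,0],[0,0,0,0,0,0,0]]]'|egrep 'time|pos|force'
python3 -m crank '[[[0.006,0,0,0,0,0,0],[0.006,0,0,0,0,0,0],[0.004,0,0,0,0,0,0],[0,0,0,0,0,0,0]]]'|egrep 'pos|force'
python3 t.py|egrep 'blob|^5'
```

```text
time_s: 55.88
position: [0.5121, 0.0114, 0.101]
ft_force: [-0.2, -0.1, -0.5]
position: [0.5111, 0.02, 0.1018]
ft_force: [-0.1, -0.9, -0.1]
blob [  314.8    208.15 15436.33] [0.01 0.   8.99] 206
56.525
```

```bash
python3 -m crank '[[[0.005,0,0,0,0,0,0],[0.005,0,0,0,0,0,0],[0,0,0,0,0,0,0]]]'|egrep 'pos|force'
python3 t.py|egrep 'blob|^5'; python3 -m crank '[[[0.003,0,0,0,0,0,0],[0,0,0,0,0,0,0]]]'|egrep 'pos|force'
python3 t.py|egrep 'blob|^5'
```

```text
position: [0.5101, 0.0249, 0.1016]
ft_force: [0.1, 0.5, -0.2]
blob [  314.8    208.15 15431.33] [0.   0.   7.36] 205
57.05
position: [0.51, 0.0262, 0.1017]
ft_force: [0.1, 0.1, -0.2]
blob [  314.8    208.16 15469.67] [0.01 0.   8.38] 206
57.45
```

```bash
python3 -m crank '[[[0.004,0,0,0,0,0,0],[0,0,0,0,0,0,0]]]'|egrep 'pos|force'
python3 t.py|egrep 'blob|^5'; python3 -m crank '[[[0.003,0,0,0,0,0,0],[0,0,0,0,0,0,0]]]'|egrep 'pos|force'
python3 t.py|egrep 'blob|^5'
```

```text
position: [0.5097, 0.0281, 0.1017]
ft_force: [0.9, -0.1, 0.3]
blob [  314.8    208.15 15432.33] [2.000e-02 0.000e+00 2.015e+01] 206
57.85
position: [0.5094, 0.0295, 0.1017]
ft_force: [-0.1, -0.2, -0.5]
blob [  314.8    208.01 15552.67] [1.000e-02 2.000e-02 2.237e+01] 210
58.25
```

```bash
python3 -m crank '[[[0.002,0,0,0,0,0,0],[0,0,0,0,0,0,0],[-0.01,0,0,0,0,0,0],[0,0,0,0,0,0,0],[0,0,-0.04,0,0,0,0],[0,0,-0.08,0,0,0,0],[0,0,-0.06,0,0,0,0],[-0.06,0,0,0,0,0,0],[-0.09,-0.02,0,0,0,0,0],[-0.09,-0.02,0,0,0,0,0],[-0.06,-0.02,0,0,0,0,0],[0,0,0,0,0,0,0]]]'|egrep 'pos|time'
python3 t.py|egrep 'blob|^[56]'
python3 -c "
from h import *
delta([.5029,-.1515,.0708],np.radians(10.3))"
```

```text
time_s: 59.75
position: [0.5069, -0.1322, 0.1951]
blob [  314.76   207.56 15496.  ] [0.   0.   9.63] 211
59.9
delta [-0.0413 -0.0167  0.2483] [0.0016 0.0008 0.0013]
```

```bash
python3 -m crank '[[[-0.02,-0.01,0.11,0,0,0,0],[-0.02,-0.007,0.11,0,0,0,0],[0,0,0.02,-0.11,0,0,0],[0,0,0,-0.11,0,0,0],[0,0,0,-0.11,0,0,0],[0,0,0,0,0,0,0]]]'|egrep 'pos|force|rot'
python3 p.py
python3 - <<'E'
from h import *
st=observe();o,d=ray('wrist',(275,210));print('cam',o.round(4),st['time_s'])
E
```

```text
position: [0.5045, -0.1405, 0.0689]
tcp_rot: [1.775, 2.158, 0.541]
ft_force: [0.2, -0.3, -0.4]
pointer_tip 0.94 [468.5, 145.4] bal y,z mm [-201.7   81.2]
zero_mark 0.69 [461.9, 148.3] bal y,z mm [-204.1   76.4]
green [454 143  11  12 109] [459.  148.7] [-204.6   74.3] y -207.8 -201.3 z 70.4 78.4
green [468 144   8  12  62] [471.9 149.3] [-203.8   83.9] y -207.0 -200.7 z 81.3 86.2
red [464 121   8  23 145] [467.5 131.5] [-193.3   79.7] y -200.3 -186.6 z 77.4 82.1
cam [ 0.4353 -0.0834  0.1834] 60.85
```

```bash
python3 t.py|egrep 'blob|^[56]'; python3 -c "
from station import *
print(job_done(),observe()['time_s'])"
```

```text
blob [  314.76   207.56 15486.67] [0.   0.   6.94] 212
61.0
the job is handed in; nothing more can be done
the job is handed in; nothing more can be done
```

The job is handed in at about 61 s of the 72 s allowed. The 200 g and 100 g weights are on the stem and the beam rests close to level. The gripper was clear of the balance at the end.

- **Weights:** I set each one over the stem with the stem in its slot, slid it at walking pace until the stem stopped it, and lowered it to rest before letting go. The highest force I read was about 2.5 N. A wrist picture showed the 200 g weight home and flat. I checked the 100 g weight only by its contact stop and a coarse colour map of the discs, not with a close-up.
- **Poise:** I pushed it with shut fingers, about 84 mm toward the carrier, then nudged it back about 4 mm. I had meant to go back about 2 mm, so it ended slightly past centre on the light side.
- **Last check:** The beam was at rest, with two readings 1 s apart agreeing. The pointer sat 1.4–2.1 mm above the middle of the green band, about +0.007 to +0.01 rad, inside the ±0.02 band. A separate estimate from how far the carrier had dropped gave about +0.008 rad.
- **One reading disagreed:** The network's own `zero_mark` point put the pointer 4.8 mm high, about 0.024 rad, which would be just outside the band. I discounted it because the point wandered 1–3 mm between views and sat on the near edge of the index plate.

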